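# Brush out the dust cups in the sliding rack

## Task

Stand the dirty dust cups upright in the pockets of the sliding rack and push the loaded rack back until it clicks home. Then take the long brush and scrub each cup inside - down to the bottom, up to near the rim, and down to the bottom again - first white, then yellow, then red (some may be missing), so that grime is not carried back. Finally put the brush back upright in its stand and draw the rack fully out to the front again with the cups still standing in it; leave the other things on the table where they are.

Things in the scene. Friction and masses are not known exactly. Their poses are not given: they have to be found in the camera images.
- station: sliding cup rack, fixed to the table: plywood base 210 (x, from -115 to +95 mm) x 340 (y) x 8 mm, with an aluminium rail 32 mm high along each side (y = +-157 mm). Origin: on the table, midway between the rails. Its +x axis is the direction in which the rack (the blue carriage) is pushed home.
- carriage (a joint): travel (m) of the blue carriage along the station's +x: starts at 0 to 0.015, 0.08 = home against the end stop. A spring detent (steel ball in the +y rail) is ridden over between about 0.061 and 0.070; past that the ball snaps the carriage on and holds it. Sliding friction about 1.5 N, about 6 N needed to ride over the detent, either way.
- pocket0 (a point): the pocket at the station's -y end: centre of its floor, 16 mm above the table. Axes as the station's (x = push direction, y along the row, z up). Open-topped blue pocket, inside 78 (x) x 77 mm (y), walls 18 mm above its floor (tops 34 mm above the table); pockets lie 95 mm apart in y. It travels with the carriage.
- pocket1 (a point): the middle pocket: centre of its floor, 16 mm above the table. Axes as the station's (x = push direction, y along the row, z up). Open-topped blue pocket, inside 78 (x) x 77 mm (y), walls 18 mm above its floor (tops 34 mm above the table); pockets lie 95 mm apart in y. It travels with the carriage.
- pocket2 (a point): the pocket at the station's +y end: centre of its floor, 16 mm above the table. Axes as the station's (x = push direction, y along the row, z up). Open-topped blue pocket, inside 78 (x) x 77 mm (y), walls 18 mm above its floor (tops 34 mm above the table); pockets lie 95 mm apart in y. It travels with the carriage.
- push_tab (a point): centre of the front (-x) face of the orange push tab on the carriage's front, in the middle of the row, axes as the station's. Tab: 70 mm wide (y), 8 mm thick, upright, from 12 to 90 mm above the table; its front face is 109 mm before the pocket centres, and there is 57 mm of room between its back and the front wall of the pockets. Push on the front face along the station's +x; to draw the rack out, pinch the tab from above and pull along -x.
- cup_white_mid (a point): white plastic dust cup, open at the top: plain round cup 60 mm across outside, 53 mm inside, 90 mm tall, floor 5 mm thick, 150 g. The point is on its axis half-way up (45 mm above its underside, 40 mm above its inner floor, 45 mm below its rim); z along the axis, up. May be absent.
- cup_yellow_mid (a point): yellow plastic dust cup, open at the top: plain round cup 60 mm across outside, 53 mm inside, 90 mm tall, floor 5 mm thick, 150 g. The point is on its axis half-way up (45 mm above its underside, 40 mm above its inner floor, 45 mm below its rim); z along the axis, up. May be absent.
- cup_red_mid (a point): red plastic dust cup, open at the top: plain round cup 60 mm across outside, 53 mm inside, 90 mm tall, floor 5 mm thick, 150 g. The point is on its axis half-way up (45 mm above its underside, 40 mm above its inner floor, 45 mm below its rim); z along the axis, up. May be absent.
- brush_grip (a point): green round handle of the long brush, on its axis 140 mm above the brush's lower end. Brush: 170 mm long, about 100 g, stands upright (z up its axis) in the stand at the start; round handle 24 mm across from 90 to 170 mm above the lower end; rigid core of the bristle head 28 mm across, soft bristles 42 mm across (they yield and do not push), from 0 to 78 mm.
- brush_tip (a point): lower end of the brush's bristle head, on its axis (flat end, 28 mm across).
- stand_floor (a point): brush stand, a fixed wooden open-topped box 72 x 72 mm, 65 mm high, walls 10 mm (hole 52 x 52 mm). The point is the centre of its inner floor, 10 mm above the table; z up.
- tool_case_mark (a point): red tool case, 90 x 220 x 45 mm: bystander, to be left alone. Point at the middle of the lower edge of the long side that faces the robot.
- oil_bottle_mark (a point): blue bottle, 64 mm across, 170 mm tall: bystander, to be left alone. Point at the centre of its underside.
- screw_jar_mark (a point): glass jar with steel lid, 72 mm across, 85 mm tall: bystander, to be left alone. Point at the centre of its underside.
- tape_roll_mark (a point): grey roll of tape lying flat, 104 mm across, 45 mm high: bystander, to be left alone. Point at the centre of its underside.
- screwdriver_mark (a point): screwdriver with yellow handle, lying: bystander, to be left alone. The point is its origin, on the underside.
- hammer_mark (a point): hammer with wooden handle, lying: bystander, to be left alone. The point is its origin, on the underside.
- wrench_mark (a point): steel wrench, lying: bystander, to be left alone. The point is its origin, on the underside.
Mind the look-alikes: they are no part of the job. Leave any blue look-alike of the part that bears cup_yellow_mid alone.

How it is judged:
By the outcome, as a careful person would: the job done as asked, in the order asked, and still so for the second after the job is handed in, with the robot touching nothing.
Of cup_white, cup_yellow, cup_red only 2 to 3 are there at a start; the rules pass over those that are not, and their reading is None.
At some moment in a run one of cup_white, cup_yellow, cup_red may be knocked a few centimetres aside while the robot is not near it.
It also fails if it takes over 210 s, if anything falls off the work surface, if the arm or the gripper's body presses on something with over 40 N, if the wrist force passes 120 N, or if a joint passes its speed limit or range.

## Robot

A 7-joint arm with a two-finger parallel gripper is mounted at the origin on the work surface. World frame = base frame: x ahead of the robot, y to its left, z up, the work surface at z = 0. Lengths are in mm, angles in rad, forces in N, time in s.
With the tool pointing down it reaches from about 400 to 875 mm from the base axis. Payload 4.4 kg.
Tool frame: the origin (TCP) lies at the very end of the fingers, on their centre line; the grasp point (between the pads) lies 19 mm behind it (grip_depth is the distance from the TCP to the grasp point, in mm); z points along the fingers, y is the direction in which the jaws open and shut (so a half turn about z gives the same grasp; the last joint's range is limited). The gripper opens to 85 mm and grips with 20 to 120 N. Pads are 22 mm wide; open, the fingers measure 114 mm over their backs; the gripper's body (76 mm by 85 mm) begins 54 mm behind the grasp point. The pads swing forward as they close: fully open they stand 13 mm farther back than shut.
Start: joints at [1.264, 0.628, 0.038, 1.517, -0.027, 0.996, -0.02], TCP at [155.039, -631.253, 231.313] pointing down, gripper open.
Joint ranges: [-3.06, 3.06], [-0.37, 2.12], [-1.25, 1.32], [0.18, 2.47], [-1.1, 4.24], [0.23, 1.98], [-2.94, 2.94]. Speed limits (rad/s): [2.57, 2.57, 3.14, 3.14, 3.14, 3.14, 3.14].

## Interface

Orientations are given as [roll, pitch, yaw] about the fixed x, y, z axes, in that order (R = Rz(yaw) Ry(pitch) Rx(roll)).
In Python, from cell import read_state, get_image, finish_job, recognise, outline_of, grip_depth gives the robot as it stands. The module is installed in compiled form; this text tells all that it offers.
- The arm moves only by the tool send_rows, never from a script. Its argument "rows" is a list of rows, each a list of 5 numbers: the gripper command: -1 is shut, 1 is fully open, values between are in proportion, then the shift along the tool's x, y, z in m, then the turn about the tool's z in rad. In form: [[claw, tx, ty, tz, roll], ...]. A call has 1 to 12 rows; each row shifts and turns the pose as measured when the row begins, along the tool's axes as they then stand; what a row does not reach is not made up. A row lasts 1/12 s, in which the tool goes at most 41.7 mm and 7.16 degrees, less where a joint would pass 70% of its speed; a pose out of reach is approached as far as the arm can. A call with a gripper value outside its range is refused whole. The fingers move at their own pace and stop on an object; the grip force is fixed at half the most. Time passes only in rows, so rows that do not move let the fingers close. It gives the time, the measured TCP pose, the force and the opening at its end, in the units of the state.
- read_state(): the state, without advancing time (a new reading comes with each control period).
- get_image(name): name is "scene" or "top" or "wrist"; returns a dict with "image" (400x640x3 uint8, blue, green, red), "z_map" (400x640 float32, mm along the optical axis (not along the pixel's ray), 0 where there is no reading), "K" (3x3 intrinsics, pixels), "dist" ([k1, k2, p1, p2, k3] as OpenCV has them; the pictures are not rectified), "R" (3x3) and "t" (3): a world point X has camera coordinates R X + t; the wrist camera has in their place "tool_from_camera" (4x4, takes a point from camera to tool coordinates, whose origin is the TCP and whose axes are the flange's). Camera axes: x right, y down, z forward; pixel columns grow to the right and rows downward; lengths in mm; the calibration is good to about 2 mm. A picture is of the moment at which its call begins: read the wrist's pose just before it.
- finish_job(): hands the job in, once; it reports no verdict.
Trained networks look in a picture, given as the dict that the camera call returned (one of the last four; its "shot" number tells which), for a name from the list of things; names that differ only in an ending like _2 or _b are one class to them, and where a whole thing is asked for, a point or a joint stands for the part that bears it (a point fixed in the world has none). Each returns a list of dicts, best first, with "score" (0 to 1); they miss things now and then, are a little off and sometimes report something else, mostly with a low value. They report only what shows in the picture. A call takes as long as a camera call. They do not tell look-alikes from the thing itself.
- recognise(picture, query): "box" ([left, top, right, bottom] in pixels, round what is visible of it).
- outline_of(picture, query): "mask" (400x640 bool, what is visible of it) and "box" ([left, top, right, bottom] in pixels, round what is visible of it).
The state is a dict: "clock": time; "qpos": joint angles; "qd": joint speeds; "tau": joint torques, N m; "eef_pos": TCP position; "tool_rot": TCP orientation; "force": force on the tool from outside, world axes, zero at the start; "torque": the same for the moment, N m; "width": finger opening in mm.
Only numpy, scipy, OpenCV 4.12 (cv2) and the standard library are available. Lean on these libraries where they do the work, as an engineer would, in place of code of your own. Each camera call takes 0.05 s, during which the arm holds its last target.

## Working session

There is one attempt and no reset: what is moved stays moved. The work goes in short steps, Python scripts to look and compute and a tool call to move; the robot and the scene stay as the last step left them, time stands still between calls to the robot, and variables do not carry over. Pictures are saved under pics/ and viewed, and the job is handed in when it is done.

Besides the shell and the picture viewer there is one more tool, called after "Emit:" as name(argument=value, ...) on one line, values as JSON. send_rows: Moves the arm, as the interface text tells. Its arguments: {"type":"object","properties":{"rows":{"type":"array"}},"required":["rows"]}

```bash
mkdir -p pics; cat > h.py <<'E'
import numpy as np, cv2
from cell import *
def world(p,u,v,z=None):
    K=p["K"];d=np.array(p["dist"],float)
    q=cv2.undistortPoints(np.array([[[u,v]]],float),np.array(K),d)[0,0]
    if z is None: z=p["z_map"][int(round(v)),int(round(u))]
    c=np.array([q[0]*z,q[1]*z,z]);return np.array(p["R"]).T@(c-np.array(p["t"]).ravel())
def cloud(p,st=None):
    K=np.array(p["K"]);d=np.array(p["dist"],float)
    vv,uu=np.mgrid[0:400,0:640]
    q=cv2.undistortPoints(np.stack([uu,vv],-1).reshape(-1,1,2).astype(float),K,d)[:,0]
    z=p["z_map"].reshape(-1).astype(float)
    c=np.stack([q[:,0]*z,q[:,1]*z,z],1)
    if "R" in p: X=(c-np.array(p["t"]).ravel())@np.array(p["R"])
    else:
        from scipy.spatial.transform import Rotation as Ro
        T=np.array(p["tool_from_camera"]);X=c@T[:3,:3].T+T[:3,3]
        X=X@Ro.from_euler('xyz',st["tool_rot"]).as_matrix().T+np.array(st["eef_pos"])
    X[z<=0]=np.nan
    return X.reshape(400,640,3)
E
python3 - <<'E'
from h import *
s=read_state();print(s)
for n in ["scene","top","wrist"]:
    p=get_image(n);cv2.imwrite(f"pics/{n}0.png",p["image"])
    if n!="wrist": print(n,np.array(p["R"]).round(3),p["t"])
    else: print(p["tool_from_camera"])
E
```

```text
{'clock': 0.0, 'qpos': array([ 1.26419108,  0.62934249,  0.03845815,  1.51837843, -0.02700974,
        0.99629066, -0.02000672]), 'qd': array([-5.56018763e-04, -8.43345982e-04,  4.93761843e-04,  9.12538610e-05,
       -7.30003397e-05, -5.76795315e-04,  6.14190070e-04]), 'tau': array([ 2.27233586e-04, -5.63398933e+01,  1.22643001e+00, -1.93441808e+01,
        1.10843580e-02,  1.07665957e-02, -4.68893489e-06]), 'eef_pos': array([ 154.88674533, -630.62994666,  230.38840389]), 'tool_rot': array([-3.13969235e+00,  2.64839360e-05,  2.40779917e-01]), 'force': array([-0.59798609,  0.20633498, -0.08729183]), 'torque': array([-0.00677308,  0.01287797,  0.01641741]), 'width': 85.44197435458625}
scene [[-0.309  0.951  0.012]
 [ 0.793  0.264 -0.549]
 [-0.526 -0.16  -0.835]] [ 193.55443391 -351.80634804 1631.82080988]
top [[-0.002 -1.     0.007]
 [-0.998  0.002 -0.066]
 [ 0.066 -0.007 -0.998]] [ -17.68597051  529.61620801 1404.41765945]
[[ 1.68271971e-03 -9.57767813e-01 -2.87537799e-01  7.29649149e+01]
 [ 9.99998499e-01  1.73061628e-03  8.76010586e-05  4.27914454e-01]
 [ 4.13716120e-04 -2.87537514e-01  9.57769287e-01 -1.41673146e+02]
 [ 0.00000000e+00  0.00000000e+00  0.00000000e+00  1.00000000e+00]]
```

View pics/scene0.png

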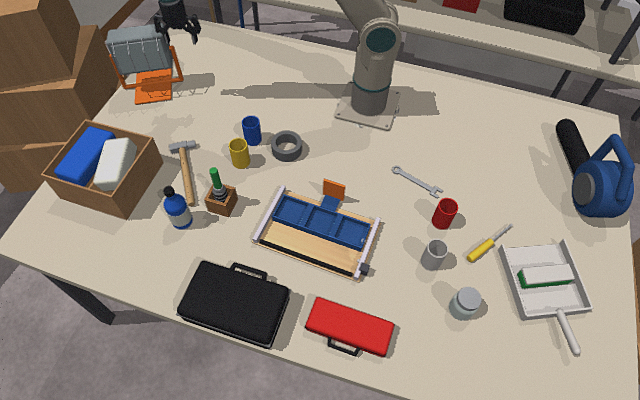

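View pics/top0.png

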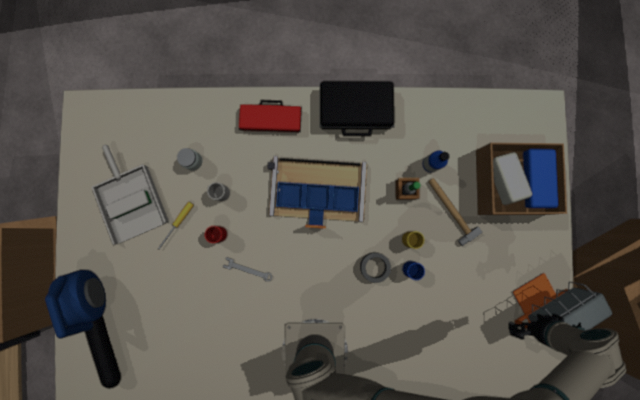

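```bash
python3 - <<'E'
from h import *
for n in ["top","scene"]:
    p=get_image(n);C=cloud(p)
    np.savez(f"{n}.npz",C=C,im=p["image"])
    for q in ["cup_white_mid","cup_yellow_mid","cup_red_mid","brush_grip","stand_floor","tape_roll_mark","oil_bottle_mark","carriage","station","push_tab"]:
        for r in outline_of(p,q)[:2]:
            X=C[r["mask"]];X=X[~np.isnan(X[:,0])]
            if len(X)==0: continue
            zt=np.percentile(X[:,2],97);T=X[X[:,2]>zt-8]
            print(n,q,round(r["score"],2),np.round(r["box"]),"ztop",zt.round(),"topmid",((T.max(0)+T.min(0))/2).round(1),"ext",(T.max(0)-T.min(0)).round(0))
im=cv2.imread("pics/top0.png");cv2.imwrite("pics/a.png",np.hstack([cv2.resize(im[140:280,170:280],None,fx=3.5,fy=3.5),cv2.resize(im[140:280,360:460],None,fx=3.5,fy=3.5)]))
E
```

```text
top cup_white_mid 0.56 [207. 180. 228. 203.] ztop 92.0 topmid [560.9 331.2  90.2] ext [51. 55. 12.]
top cup_white_mid 0.26 [225. 260. 269. 278.] ztop 13.0 topmid [290.2 237.6  10.9] ext [ 70. 155.  11.]
top cup_yellow_mid 0.73 [401. 233. 423. 247.] ztop 92.0 topmid [ 393.1 -338.6   89.5] ext [54. 56. 12.]
top cup_yellow_mid 0.67 [404. 262. 425. 280.] ztop 93.0 topmid [ 291.1 -338.4   90.6] ext [57. 59. 12.]
top cup_red_mid 0.77 [204. 228. 222. 244.] ztop 92.0 topmid [414.7 337.   90.1] ext [54. 58. 13.]
top cup_red_mid 0.59 [360. 254. 390. 284.] ztop 50.0 topmid [ 299.6 -210.5   48.4] ext [103. 101.  12.]
top brush_grip 0.74 [404. 183. 420. 193.] ztop 182.0 topmid [ 565.7 -323.8  179.7] ext [19. 17.  9.]
top stand_floor 0.86 [397. 179. 415. 203.] ztop 69.0 topmid [ 572.3 -323.4   67.4] ext [66. 69. 12.]
top tape_roll_mark 0.83 [360. 254. 391. 284.] ztop 50.0 topmid [ 299.6 -210.5   48.3] ext [103. 101.  12.]
top oil_bottle_mark 0.94 [425. 150. 453. 176.] ztop 172.0 topmid [ 663.5 -419.6  170.6] ext [27. 30. 12.]
top oil_bottle_mark 0.39 [208. 183. 226. 202.] ztop 90.0 topmid [560.9 3
[... 1247 characters left out ...]
_floor 0.26 [469. 228. 514. 262.] ztop 29.0 topmid [475.7 471.2  25.8] ext [109.  75.  10.]
scene tape_roll_mark 0.73 [272. 132. 301. 161.] ztop 49.0 topmid [ 301.2 -211.5   46.6] ext [104. 103.  12.]
scene oil_bottle_mark 0.72 [164. 188. 195. 232.] ztop 170.0 topmid [ 670.2 -422.2  168.8] ext [24. 32. 11.]
scene carriage 0.74 [270. 178. 368. 250.] ztop 76.0 topmid [443.7  -2.5  81.5] ext [15. 68. 26.]
scene station 0.94 [253. 183. 380. 281.] ztop 46.0 topmid [555.7   5.7  66.2] ext [239. 312.  57.]
scene station 0.42 [209. 169. 225. 203.] ztop 181.0 topmid [ 571.6 -326.9  178.5] ext [23. 22. 10.]
scene push_tab 0.6 [271. 179. 368. 251.] ztop 77.0 topmid [443.7  -2.7  81.7] ext [15. 68. 26.]
```

View pics/a.png

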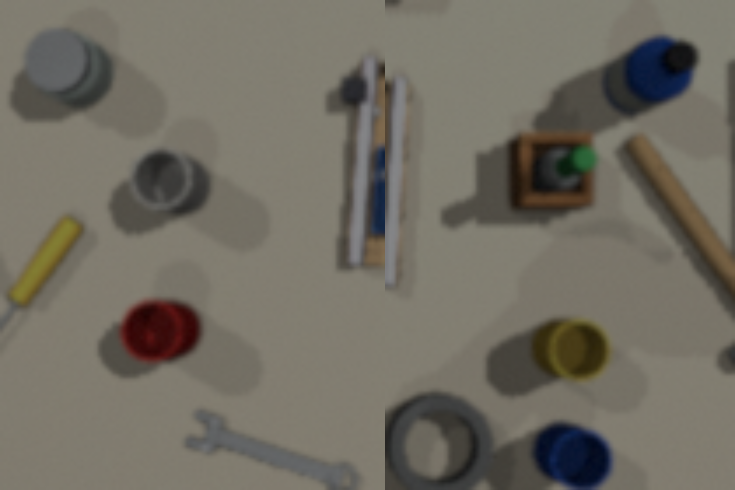

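```bash
python3 - <<'E'
from h import *
for n in ["top","scene"]:
    d=np.load(f"{n}.npz");C=d["C"];im=d["im"].astype(int)
    b,g,r=im[...,0],im[...,1],im[...,2]
    reg=(C[...,0]>400)&(C[...,0]<720)&(abs(C[...,1])<200)
    m=reg&(b>1.6*r)&(b>g*1.2)
    X=C[m];
    print(n,"blue",len(X),np.percentile(X,[1,50,99],axis=0).round(1))
    W=X[(X[:,2]>28)&(X[:,2]<45)]
    rect=cv2.minAreaRect(W[:,:2].astype(np.float32));print(rect)
    m=reg&(r>1.5*b)&(r>1.3*g)&(C[...,2]>50)
    T=C[m];print("tab",len(T),np.percentile(T,[2,50,98],axis=0).round(1))
    # rails
    m=reg&(abs(r-b)<35)&(C[...,2]>25)&(C[...,2]<42)&(r>90)
    for s in(1,-1):
        Y=C[m];Y=Y[(Y[:,1]*s>120)]
        if len(Y)>20:
            l=cv2.fitLine(Y[:,:2].astype(np.float32),cv2.DIST_HUBER,0,.01,.01).ravel();print("rail",s,len(Y),l.round(3),np.degrees(np.arctan(l[1]/l[0])).round(2),np.percentile(Y,[2,98],axis=0).round(1))
    cv2.imwrite(f"pics/{n}c.png",cv2.resize(d["im"][150:240,250:390] if n=="top" else d["im"][165:290,240:400],None,fx=5,fy=5))
E
```

```text
top blue 2119 [[ 455.4 -149.7    9.2]
 [ 540.1   -9.8   17.3]
 [ 590.2  127.9   38.8]]
((543.9154663085938, -10.630172729492188), (283.4779968261719, 83.0536880493164), 86.4063949584961)
tab 45 [[437.7 -33.4  82.8]
 [441.1  -3.   89.3]
 [447.8  30.3  95.3]]
rail 1 224 [ 9.97000e-01 -8.00000e-02  5.80141e+02  1.43809e+02] -4.56 [[486.9 130.9  25.9]
 [682.8 154.6  37.9]]
rail -1 224 [ 9.98000e-01 -6.60000e-02  5.62060e+02 -1.69002e+02] -3.76 [[ 465.3 -179.3   26. ]
 [ 661.5 -144.7   38.4]]
scene blue 2949 [[ 454.3 -151.9   10.2]
 [ 543.7   -8.8   18.2]
 [ 672.4  127.3   37.9]]
((586.7865600585938, -14.194686889648438), (283.6217346191406, 173.0849609375), 86.73224639892578)
tab 202 [[438.9 -36.3  51.6]
 [445.2  -4.8  75.8]
 [449.4  28.   91.9]]
rail 1 304 [ 9.97000e-01 -7.20000e-02  5.92074e+02  1.41240e+02] -4.1 [[488.5 128.9  26.7]
 [691.1 153.1  37.3]]
rail -1 273 [ 9.98000e-01 -7.10000e-02  5.72161e+02 -1.69482e+02] -4.05 [[ 466.  -181.    26.3]
 [ 669.2 -157.2   36.5]]
```

View pics/topc.png

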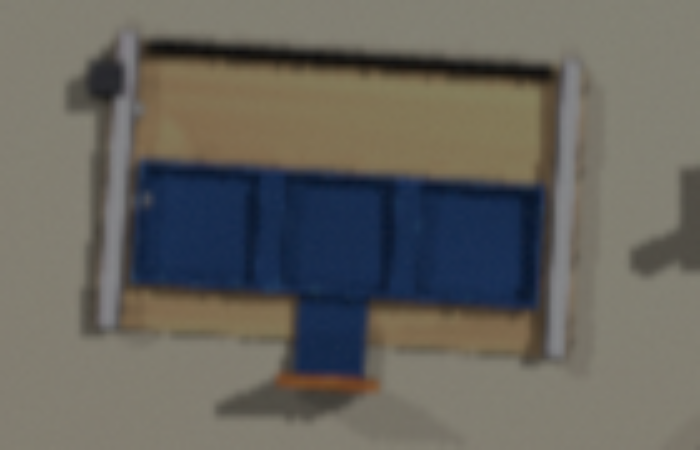

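View pics/scenec.png

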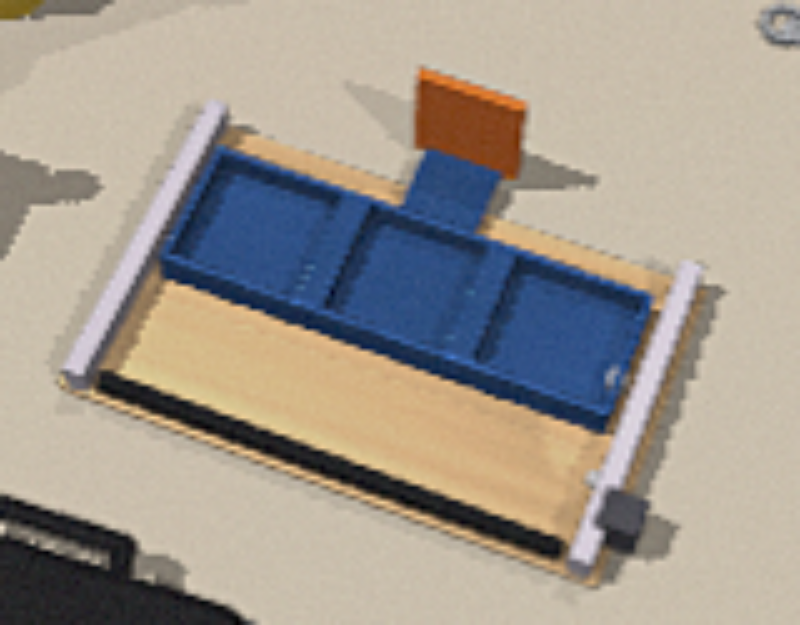

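Emit:
send_rows(rows=[[1, 0, 0, 0, -0.115], [1, 0, 0, 0, -0.115], [1, 0, 0, 0, -0.115], [1, 0, 0, 0, -0.115], [1, 0, 0, 0, -0.115], [1, 0, 0, 0, -0.115], [1, 0, 0, 0, -0.115], [1, 0, 0, 0, -0.115], [1, 0, 0, 0, -0.115], [1, 0, 0, 0, -0.115], [1, 0, 0, 0, -0.11], [1, 0, 0, 0, 0]])

```text
clock: 2.25
eef_pos: [154.5, -631.5, 231.5]
tool_rot: [-3.14, 0.001, 1.563]
force: [-0.4, -0.5, 0.1]
width: 85.3
```

Emit:
send_rows(rows=[[1, 0, 0, 0, 0.06], [1, 0.026, 0.018, 0, 0], [1, 0.026, 0.018, 0, 0], [1, 0.026, 0.018, 0, 0], [1, 0.026, 0.018, 0, 0], [1, 0.026, 0.018, 0, 0], [1, 0.026, 0.018, 0, 0], [1, 0.026, 0.018, 0, 0], [1, 0.026, 0.018, 0, 0], [1, 0.026, 0.018, 0, 0], [1, 0.026, 0.018, 0, 0], [1, 0, 0, 0, 0]])

```text
clock: 3.25
eef_pos: [362.9, -383.1, 229.6]
tool_rot: [3.141, 0.005, 1.446]
force: [0.9, -0.1, 0.2]
width: 85.4
```

```bash
cat >> h.py <<'E'
def go(x,y,z=None,yaw=None,s=None):
    s=s or read_state();e=s["eef_pos"];w=s["tool_rot"][2]
    d=np.array([x-e[0],y-e[1]]);c,si=np.cos(w),np.sin(w)
    print("move tx %.1f ty %.1f tz %.1f roll %s"%(d@[c,si],d@[si,-c],0 if z is None else e[2]-z,None if yaw is None else round(w-yaw,4)),"at",np.round(e,1),np.round(s["tool_rot"],3),"F",np.round(s["force"],1),"w",round(s["width"],1))
def fitcirc(P):
    A=np.c_[2*P,np.ones(len(P))];k=np.linalg.lstsq(A,(P**2).sum(1),rcond=None)[0];return k[:2],np.sqrt(k[2]+k[:2]@k[:2])
def wristrims(zlo=80,zhi=97,tag=None):
    s=read_state();p=get_image("wrist");C=cloud(p,s)
    if tag: cv2.imwrite(f"pics/{tag}.png",p["image"])
    m=((C[...,2]>zlo)&(C[...,2]<zhi)).astype(np.uint8)
    n,l,st,_=cv2.connectedComponentsWithStats(m,connectivity=8)
    for i in range(1,n):
        if st[i,4]>80:
            P=C[l==i][:,:2];c,rad=fitcirc(P);print("comp",st[i],c.round(1),rad.round(1),"z",np.median(C[l==i][:,2]).round(1), ((P.max(0)+P.min(0))/2).round(1),(P.max(0)-P.min(0)).round(0))
    return s,p,C
E
python3 -c "
from h import *
s,p,C=wristrims(tag='w1')
go(396,-340.5,55,1.50,s)"
```

```text
comp [ 526   61   44   53 1090] [ 570.2 -325.5] 17.3 z 84.9 [ 566.1 -325.7] [35. 42.]
comp [315  96  69  69 979] [ 394.7 -339.7] 27.7 z 88.7 [ 395.1 -339.9] [59. 59.]
comp [ 198  112   69   68 1118] [ 291.  -340.2] 27.8 z 88.4 [ 290.4 -340.4] [60. 59.]
comp [610 151  30  64 963] [ 664.8 -420.3] 30.7 z 87.8 [ 644.2 -420.9] [23. 59.]
comp [589 329  51  18 583] [ 656.1 -589.9] 13.9 z 88.1 [ 657.7 -590. ] [54.  3.]
move tx 46.4 ty 27.6 tz 174.6 roll -0.0544 at [ 362.9 -383.1  229.6] [3.141 0.005 1.446] F [ 0.9 -0.1  0.2] w 85.4
```

View pics/w1.png

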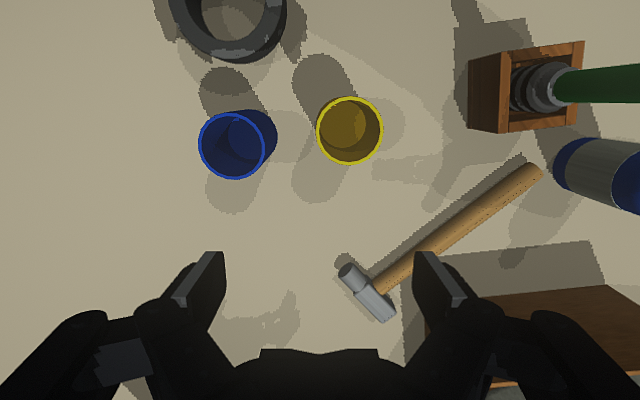

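Emit:
send_rows(rows=[[1, 0.02, 0.012, 0, -0.05], [1, 0.02, 0.012, 0, 0], [1, 0.006, 0.003, 0.01, 0], [1, 0, 0, 0.03, 0], [1, 0, 0, 0.02, 0], [1, 0, 0, 0, 0], [1, 0, 0, 0, 0]])

```text
clock: 3.88
eef_pos: [391.1, -349.3, 169.5]
tool_rot: [3.14, 0.016, 1.471]
force: [0.3, 0.1, -0.2]
width: 85.4
```

```bash
python3 -c "
from h import *
go(394.8,-339.8,52,1.50)"
```

```text
move tx 9.8 ty 2.7 tz 117.5 roll -0.0287 at [ 391.1 -349.3  169.5] [3.14  0.016 1.471] F [ 0.3  0.1 -0.2] w 85.4
```

Emit:
send_rows(rows=[[1, 0.011, 0.003, 0.02, -0.03], [1, 0, 0, 0.03, 0], [1, 0, 0, 0.03, 0], [1, 0, 0, 0.02, 0], [1, 0, 0, 0.01, 0], [1, 0, 0, 0, 0], [1, 0, 0, 0, 0]])

```text
clock: 4.47
eef_pos: [397.9, -351.8, 63.7]
tool_rot: [3.13, 0.029, 1.485]
force: [0.1, -0.6, -0.1]
width: 85.2
```

```bash
python3 -c "
from h import *
go(394.8,-339.8,52,1.50)"
```

```text
move tx 11.7 ty -4.1 tz 11.7 roll -0.0153 at [ 397.9 -351.8   63.7] [3.13  0.029 1.485] F [ 0.1 -0.6 -0.1] w 85.2
```

Emit:
send_rows(rows=[[1, 0.006, -0.004, 0, -0.015], [1, 0.006, 0, 0, 0], [1, 0, 0, 0.006, 0], [1, 0, 0, 0.006, 0], [1, 0, 0, 0, 0], [1, 0, 0, 0, 0]])

```text
clock: 4.97
eef_pos: [397.4, -341.3, 55.9]
tool_rot: [3.122, 0.035, 1.499]
force: [0.5, -0.1, 0.3]
width: 85.6
```

```bash
python3 -c "
from h import *
go(394.8,-339.8,52,1.50)"
```

```text
move tx 1.4 ty -2.7 tz 3.9 roll -0.0008 at [ 397.4 -341.3   55.9] [3.122 0.035 1.499] F [ 0.5 -0.1  0.3] w 85.6
```

Emit:
send_rows(rows=[[1, 0.001, -0.003, 0.003, 0], [-1, 0, 0, 0, 0], [-1, 0, 0, 0, 0], [-1, 0, 0, 0, 0], [-1, 0, 0, 0, 0], [-1, 0, 0, 0, 0], [-1, 0, 0, 0, 0], [-1, 0, 0, 0, 0], [-1, 0, 0, 0, 0], [-1, 0, 0, 0, 0]])

```text
clock: 5.8
eef_pos: [394.3, -340.5, 53.0]
tool_rot: [3.122, 0.035, 1.499]
force: [-0.2, 0.0, 0.4]
width: 59.6
```

```bash
python3 -c "
from h import *
go(394.8,-339.8,240,1.50)"
```

```text
move tx 0.8 ty 0.5 tz -187.0 roll -0.0014 at [ 394.3 -340.5   53. ] [3.122 0.035 1.499] F [-0.2  0.   0.4] w 59.6
```

Emit:
send_rows(rows=[[-1, 0, 0, -0.005, 0], [-1, 0, 0, -0.02, 0], [-1, 0, 0, -0.025, 0], [-1, 0, 0, -0.025, 0], [-1, 0, 0, -0.025, 0], [-1, 0, 0, -0.025, 0], [-1, 0, 0, -0.025, 0], [-1, 0, 0, -0.01, 0], [-1, 0, 0, 0, 0]])

```text
clock: 6.55
eef_pos: [389.4, -332.7, 219.9]
tool_rot: [3.128, 0.032, 1.5]
force: [-0.4, -0.4, -0.6]
width: 59.6
```

```bash
python3 -c "
from h import *
go(540,-106,180,1.50);s=read_state();print(s['qpos'].round(3))"
```

```text
move tx 236.8 ty 134.1 tz 39.9 roll -0.0001 at [ 389.4 -332.7  219.9] [3.128 0.032 1.5  ] F [-0.4 -0.4 -0.6] w 59.6
[ 0.869  0.448 -0.325  1.931  0.231  0.769  0.34 ]
```

Emit:
send_rows(rows=[[-1, 0.01, 0.006, 0, 0], [-1, 0.024, 0.013, 0, 0], [-1, 0.024, 0.013, 0, 0], [-1, 0.024, 0.013, 0, 0], [-1, 0.024, 0.013, 0, 0], [-1, 0.024, 0.013, 0, 0], [-1, 0.024, 0.013, 0, 0], [-1, 0.024, 0.013, 0, 0], [-1, 0.024, 0.013, 0, 0], [-1, 0.024, 0.013, 0, 0], [-1, 0.01, 0.006, 0, 0], [-1, 0, 0, 0, 0]])

```text
clock: 7.55
eef_pos: [535.8, -85.3, 199.4]
tool_rot: [-3.134, 0.023, 1.5]
force: [0.6, 0.8, -0.6]
width: 59.3
```

```bash
python3 - <<'E'
from h import *
go(540,-106,180,1.50)
s=read_state();p=get_image("wrist");C=cloud(p,s);im=p["image"].astype(int)
cv2.imwrite("pics/w2.png",p["image"]);np.savez("w2.npz",C=C,im=p["image"])
E
```

```text
move tx -20.3 ty 5.7 tz 19.4 roll -0.0004 at [535.8 -85.3 199.4] [-3.134  0.023  1.5  ] F [ 0.6  0.8 -0.6] w 59.3
```

View pics/w2.png

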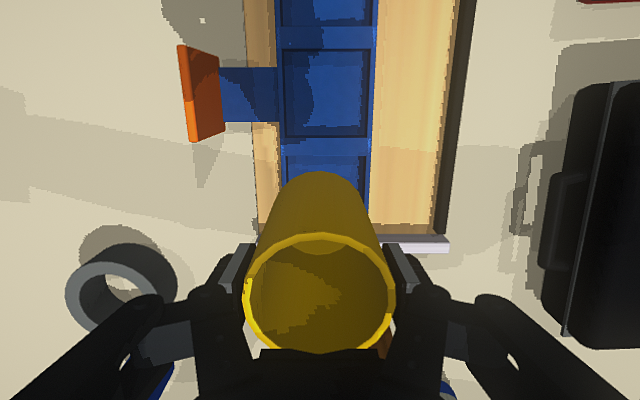

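```bash
python3 - <<'E'
import numpy as np,cv2
d=np.load("w2.npz");C=d["C"];im=d["im"].astype(int)
b,g,r=im[...,0],im[...,1],im[...,2]
blue=(b>1.6*r)&(b>1.2*g)&(C[...,0]>480)&(abs(C[...,1])<120)&(np.arange(400)[:,None]<200)
a=-0.07;ex=np.array([np.cos(a),np.sin(a)]);ey=np.array([-ex[1],ex[0]])
T=C[(r>2*b)&(r>1.5*g)&(C[...,2]>60)&(C[...,0]<470)&(C[...,0]>420)]
print("tab",len(T),np.c_[T[:,:2]@ex,T[:,:2]@ey,T[:,2]].min(0).round(1),np.percentile(np.c_[T[:,:2]@ex,T[:,:2]@ey,T[:,2]],[5,95],axis=0).round(1))
X=C[blue];W=X[(X[:,2]>29)&(X[:,2]<39)];W2=np.c_[W[:,:2]@ex,W[:,:2]@ey]
print(len(W),np.percentile(X[:,2],[5,50,95]).round(1))
print("x hist",[ (int(k),int(v)) for v,k in zip(*np.histogram(W2[:,0],bins=np.arange(480,610,3)))])
print("y hist",[ (int(k),int(v)) for v,k in zip(*np.histogram(W2[:,1],bins=np.arange(-60,120,3)))])
# front edge fit for yaw
Wp=W[(W2[:,0]<545)&(W2[:,0]>495)]
E
E2=1; python3 - <<'E'
import sys;sys.path.insert(0,'.')
import os;os.chdir('.')
import numpy as np
d=np.load("w2.npz");C=d["C"]
for (u,v) in [(281,30),(281,90),(279,150),(370,60),(370,150),(325,39),(325,147),(325,90),(255,100),(440,100)]:
    print(u,v,C[v,u].round(1))
E
```

```text
tab 2122 [436.8  -7.9  60.1] [[438.4  -3.7  63. ]
 [445.   57.6  89.8]]
5591 [14.  15.8 33.8]
x hist [(480, 0), (483, 0), (486, 0), (489, 0), (492, 0), (495, 0), (498, 0), (501, 451), (504, 568), (507, 143), (510, 136), (513, 136), (516, 138), (519, 131), (522, 144), (525, 135), (528, 158), (531, 126), (534, 148), (537, 125), (540, 146), (543, 128), (546, 132), (549, 148), (552, 137), (555, 146), (558, 133), (561, 146), (564, 135), (567, 142), (570, 142), (573, 138), (576, 137), (579, 140), (582, 209), (585, 652), (588, 241), (591, 0), (594, 0), (597, 0), (600, 0), (603, 0), (606, 0)]
y hist [(-60, 18), (-57, 29), (-54, 28), (-51, 27), (-48, 25), (-45, 25), (-42, 26), (-39, 27), (-36, 29), (-33, 31), (-30, 200), (-27, 284), (-24, 291), (-21, 301), (-18, 281), (-15, 275), (-12, 111), (-9, 31), (-6, 39), (-3, 30), (0, 28), (3, 32), (6, 43), (9, 32), (12, 30), (15, 40), (18, 32), (21, 38), (24, 36), (27, 33), (30, 44), (33, 32), (36, 42), (39, 38), (42, 39), (45, 44), (48, 33), (51, 44), (54, 42), (57, 37), (60, 44), (63, 204), (66, 367), (69, 354), (72, 374), (75, 403), (78, 403), (81, 255), (84, 45), (87, 43), (90, 44), (93, 49), (96, 44), (99, 43), (102, 11), (105, 0), (108, 0), (111, 0), (114, 0)]
281 30 [511.2  44.   34.4]
281 90 [505.8  -4.5  33.1]
279 150 [494.3 -63.1   7.6]
370 60 [587.2  15.1  32.8]
370 150 [585.8 -65.1  32.3]
325 39 [548.5  34.5  33.8]
325 147 [542.5 -59.1  33.4]
325 90 [546.1  -7.1  14.1]
255 100 [477.8 -11.6  17.6]
440 100 [659.6 -24.5   7.2]
```

Emit:
send_rows(rows=[[-1, -0.011, 0.003, 0, 0], [-1, -0.011, 0.003, 0, 0], [-1, 0, 0, 0.02, 0], [-1, 0, 0, 0.02, 0], [-1, 0, 0, 0.015, 0], [-1, 0, 0, 0, 0], [-1, 0, 0, 0, 0]])

```text
clock: 8.18
eef_pos: [533.9, -127.6, 141.3]
tool_rot: [-3.128, 0.032, 1.483]
force: [0.0, 0.3, -1.7]
width: 59.2
```

```bash
python3 - <<'E'
from h import *
go(540,-106.6,71,1.50)
E
```

```text
move tx 21.4 ty 4.3 tz 70.3 roll -0.0167 at [ 533.9 -127.6  141.3] [-3.128  0.032  1.483] F [ 0.   0.3 -1.7] w 59.2
```

Emit:
send_rows(rows=[[-1, 0, 0, 0, 0], [-1, 0, 0, 0, 0], [-1, 0, 0, 0, 0]])

```text
clock: 8.43
eef_pos: [533.7, -131.8, 143.1]
tool_rot: [-3.13, 0.034, 1.478]
force: [-0.4, -0.3, -1.0]
width: 59.6
```

Emit:
send_rows(rows=[[-1, 0.01, 0, 0, 0]])

```text
clock: 8.52
eef_pos: [534.8, -124.5, 143.5]
tool_rot: [-3.131, 0.036, 1.474]
force: [0.4, -1.3, -1.3]
width: 59.5
```

Emit:
send_rows(rows=[[-1, 0, 0, 0, 0]])

```text
clock: 8.6
eef_pos: [535.6, -121.6, 144.2]
tool_rot: [-3.133, 0.034, 1.476]
force: [0.4, 0.8, -1.0]
width: 59.6
```

Emit:
send_rows(rows=[[-1, 0, 0, 0, 0]])

```text
clock: 8.68
eef_pos: [536.0, -121.3, 144.7]
tool_rot: [-3.134, 0.034, 1.477]
force: [0.8, -0.5, -1.3]
width: 59.1
```

Emit:
send_rows(rows=[[-1, 0, 0, 0, 0]])

```text
clock: 8.77
eef_pos: [536.4, -120.4, 145.1]
tool_rot: [-3.134, 0.034, 1.478]
force: [-0.8, 1.0, -0.6]
width: 59.4
```

Emit:
send_rows(rows=[[-1, 0.006, 0.002, 0, -0.02], [-1, 0.006, 0.001, 0.01, 0], [-1, 0, 0, 0.012, 0], [-1, 0, 0, 0.012, 0], [-1, 0, 0, 0.005, 0], [-1, 0, 0, 0, 0], [-1, 0, 0, 0, 0], [-1, 0, 0, 0, 0], [-1, 0, 0, 0, 0]])

```text
clock: 9.52
eef_pos: [541.9, -104.5, 102.5]
tool_rot: [-3.135, 0.032, 1.506]
force: [0.1, 0.6, -1.8]
width: 59.8
```

```bash
python3 - <<'E'
from h import *
go(540,-106.6,71,1.50)
E
```

```text
move tx -2.2 ty -1.8 tz 31.5 roll 0.0058 at [ 541.9 -104.5  102.5] [-3.135  0.032  1.506] F [ 0.1  0.6 -1.8] w 59.8
```

Emit:
send_rows(rows=[[-1, -0.001, -0.001, 0.008, 0], [-1, 0, 0, 0.008, 0], [-1, 0, 0, 0.006, 0], [-1, 0, 0, 0, 0], [-1, 0, 0, 0, 0], [-1, 0, 0, 0, 0]])

```text
clock: 10.02
eef_pos: [541.1, -106.9, 79.1]
tool_rot: [-3.137, 0.032, 1.505]
force: [0.4, 0.3, -0.9]
width: 59.6
```

```bash
python3 - <<'E'
from h import *
go(540,-106.6,71,1.50)
E
```

```text
move tx 0.3 ty -1.2 tz 8.1 roll 0.0047 at [ 541.1 -106.9   79.1] [-3.137  0.032  1.505] F [ 0.4  0.3 -0.9] w 59.6
```

Emit:
send_rows(rows=[[-1, 0, -0.001, 0.005, 0], [-1, 0, 0, 0.004, 0], [-1, 0, 0, 0.001, 0], [-1, 0, 0, 0, 0], [-1, 0, 0, 0, 0]])

```text
clock: 10.43
eef_pos: [540.6, -107.3, 68.7]
tool_rot: [-3.138, 0.033, 1.505]
force: [-0.7, -0.2, -0.3]
width: 59.5
```

Emit:
send_rows(rows=[[1, 0, 0, 0, 0], [1, 0, 0, 0, 0], [1, 0, 0, 0, 0], [1, 0, 0, 0, 0], [1, 0, 0, 0, 0], [1, 0, 0, -0.01, 0], [1, 0, 0, -0.02, 0], [1, 0, 0, -0.025, 0], [1, 0, 0, -0.025, 0], [1, 0, 0, -0.02, 0], [1, 0, 0, 0, 0], [1, 0, 0, 0, 0]])

```text
clock: 11.43
eef_pos: [541.1, -103.4, 176.8]
tool_rot: [-3.139, 0.032, 1.505]
force: [0.6, 0.8, -0.0]
width: 85.3
```

```bash
python3 - <<'E'
from h import *
s,p,C=wristrims(98,112,tag='w3')
go(415.6,337.4,230,1.5,s)
print(s["qpos"].round(3))
E
```

```text
comp [ 276  167   84   81 1557] [ 540.1 -106. ] 27.8 z 104.4 [ 539.9 -106.8] [59. 60.]
move tx 431.7 ty -154.1 tz -53.2 roll 0.0055 at [ 541.1 -103.4  176.8] [-3.139  0.032  1.505] F [ 0.6  0.8 -0. ] w 85.3
[ 0.32   0.57  -0.305  1.85   0.284  0.766 -0.212]
```

View pics/w3.png

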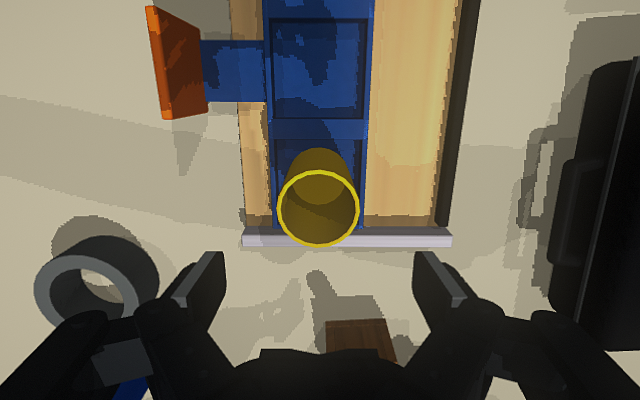

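Emit:
send_rows(rows=[[1, 0.015, 0, -0.015, 0], [1, 0.03, -0.001, -0.015, 0], [1, 0.038, -0.001, -0.01, 0], [1, 0.038, -0.001, 0, 0], [1, 0.038, -0.001, 0, 0], [1, 0.038, -0.001, 0, 0], [1, 0.038, -0.001, 0, 0], [1, 0.038, -0.001, 0, 0], [1, 0.035, -0.001, 0, 0], [1, 0.02, 0, 0, 0], [1, 0, 0, 0, 0], [1, 0, 0, 0, 0]])

```text
clock: 12.48
eef_pos: [549.9, 235.4, 193.0]
tool_rot: [-3.119, 0.04, 1.498]
force: [0.3, -1.1, 1.6]
width: 85.5
```

```bash
python3 - <<'E'
from h import *
s,p,C=wristrims(80,97,tag='w4')
go(562,331,53,1.5,s)
print(s["qpos"].round(3))
E
```

```text
comp [ 288   11   85   93 1685] [561.9 331.5] 27.6 z 88.6 [562.2 331.7] [59. 59.]
comp [  81   18   91   91 2399] [416.3 338.4] 27.9 z 88.0 [415.3 338.4] [61. 59.]
move tx 96.3 ty 5.2 tz 140.0 roll -0.0019 at [549.9 235.4 193. ] [-3.119  0.04   1.498] F [ 0.3 -1.1  1.6] w 85.5
[-0.27   0.631 -0.315  1.665  0.255  0.928 -0.763]
```

View pics/w4.png

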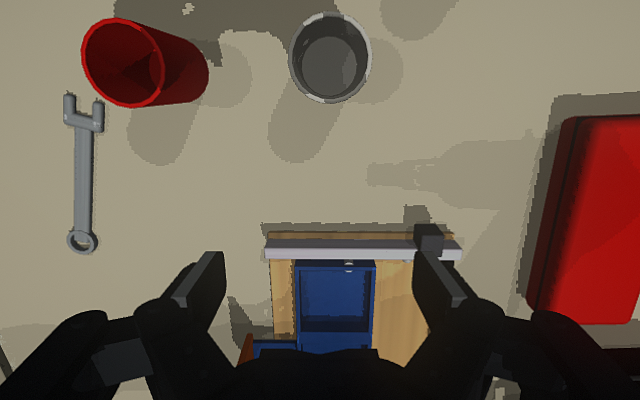

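Emit:
send_rows(rows=[[1, 0.02, 0.002, 0, 0], [1, 0.025, 0.001, 0, 0], [1, 0.025, 0.001, 0.01, 0], [1, 0.016, 0.001, 0.015, 0], [1, 0, 0, 0.015, 0], [1, 0, 0, 0.015, 0], [1, 0, 0, 0, 0], [1, 0, 0, 0, 0], [1, 0, 0, 0, 0], [1, 0, 0, 0, 0]])

```text
clock: 13.37
eef_pos: [564.4, 299.7, 129.6]
tool_rot: [-3.117, 0.055, 1.474]
force: [-0.1, -1.2, 0.1]
width: 85.3
```

```bash
python3 - <<'E'
from h import *
go(562,331.5,53,1.5)
E
```

```text
move tx 31.4 ty -5.5 tz 76.6 roll -0.0255 at [564.4 299.7 129.6] [-3.117  0.055  1.474] F [-0.1 -1.2  0.1] w 85.3
```

Emit:
send_rows(rows=[[1, 0.012, -0.002, 0, -0.02], [1, 0.012, -0.002, 0, 0], [1, 0.008, -0.001, 0, 0], [1, 0, 0, 0.006, 0], [1, 0, 0, 0.012, 0], [1, 0, 0, 0.006, 0], [1, 0, 0, 0, 0], [1, 0, 0, 0, 0], [1, 0, 0, 0, 0], [1, 0, 0, 0, 0]])

```text
clock: 14.2
eef_pos: [562.1, 334.4, 103.5]
tool_rot: [-3.118, 0.053, 1.496]
force: [0.1, 1.1, 0.9]
width: 85.4
```

```bash
python3 - <<'E'
from h import *
go(562,331.5,53,1.5)
E
```

```text
move tx -2.9 ty 0.2 tz 50.5 roll -0.0039 at [562.1 334.4 103.5] [-3.118  0.053  1.496] F [0.1 1.1 0.9] w 85.4
```

Emit:
send_rows(rows=[[1, 0, 0.001, 0.01, 0], [1, 0, 0, 0.014, 0], [1, 0, 0, 0.014, 0], [1, 0, 0, 0.008, 0], [1, 0, 0, 0.002, 0], [1, 0, 0, 0, 0], [1, 0, 0, 0, 0], [1, 0, 0, 0, 0]])

```text
clock: 14.87
eef_pos: [564.0, 330.8, 53.3]
tool_rot: [-3.121, 0.051, 1.493]
force: [0.0, 0.5, -0.6]
width: 85.3
```

```bash
python3 - <<'E'
from h import *
go(562,331.5,53,1.5)
E
```

```text
move tx 0.6 ty -2.0 tz 0.3 roll -0.0065 at [564.  330.8  53.3] [-3.121  0.051  1.493] F [ 0.   0.5 -0.6] w 85.3
```

Emit:
send_rows(rows=[[1, 0.001, -0.002, 0, 0], [-1, 0, 0, 0, 0], [-1, 0, 0, 0, 0], [-1, 0, 0, 0, 0], [-1, 0, 0, 0, 0], [-1, 0, 0, 0, 0], [-1, 0, 0, 0, 0], [-1, 0, 0, 0, 0]])

```text
clock: 15.53
eef_pos: [562.9, 333.3, 56.0]
tool_rot: [-3.124, 0.049, 1.494]
force: [0.0, -0.2, -1.6]
width: 58.1
```

Emit:
send_rows(rows=[[-1, 0, 0, -0.005, 0], [-1, 0, 0, -0.012, 0], [-1, 0, 0, -0.018, 0], [-1, 0, 0, -0.018, 0], [-1, 0, 0, -0.015, 0], [-1, 0, 0, -0.005, 0], [-1, 0, 0, 0, 0], [-1, 0, 0, 0, 0], [-1, 0, 0, 0, 0]])

```text
clock: 16.28
eef_pos: [564.0, 336.5, 134.9]
tool_rot: [-3.123, 0.049, 1.494]
force: [0.1, -0.6, -1.8]
width: 58.5
```

```bash
python3 - <<'E'
from h import *
go(553.2,83,130,1.5)
E
```

```text
move tx -253.5 ty 8.8 tz 4.9 roll -0.0063 at [564.  336.5 134.9] [-3.123  0.049  1.494] F [ 0.1 -0.6 -1.8] w 58.5
```

Emit:
send_rows(rows=[[-1, -0.01, 0, 0, 0], [-1, -0.02, 0.001, 0, 0], [-1, -0.028, 0.001, 0, 0], [-1, -0.03, 0.001, 0, 0], [-1, -0.03, 0.001, 0, 0], [-1, -0.03, 0.001, 0, 0], [-1, -0.03, 0.001, 0, 0], [-1, -0.022, 0.001, 0, 0], [-1, -0.012, 0.001, 0, 0], [-1, 0, 0, 0, 0], [-1, 0, 0, 0, 0], [-1, 0, 0, 0, 0]])

```text
clock: 17.28
eef_pos: [545.5, 105.7, 135.3]
tool_rot: [-3.103, 0.06, 1.493]
force: [-0.3, -0.1, -2.4]
width: 58.4
```

```bash
python3 - <<'E'
from h import *
go(553.2,83,130,1.5)
E
```

```text
move tx -22.0 ty 9.4 tz 5.3 roll -0.0068 at [545.5 105.7 135.3] [-3.103  0.06   1.493] F [-0.3 -0.1 -2.4] w 58.4
```

Emit:
send_rows(rows=[[-1, -0.006, 0.003, 0, 0], [-1, -0.006, 0.003, 0, 0], [-1, -0.006, 0.002, 0, 0], [-1, -0.003, 0.001, 0, 0], [-1, 0, 0, 0, 0], [-1, 0, 0, 0, 0], [-1, 0, 0, 0, 0]])

```text
clock: 17.87
eef_pos: [553.6, 87.7, 135.6]
tool_rot: [-3.103, 0.057, 1.501]
force: [-0.8, 0.5, -2.2]
width: 58.5
```

```bash
python3 - <<'E'
from h import *
go(553.2,83,73,1.5)
E
```

```text
move tx -4.7 ty -0.1 tz 62.6 roll 0.0009 at [553.6  87.7 135.6] [-3.103  0.057  1.501] F [-0.8  0.5 -2.2] w 58.5
```

Emit:
send_rows(rows=[[-1, -0.001, 0.001, 0.008, 0], [-1, 0, 0.001, 0.01, 0], [-1, 0, 0, 0.01, 0], [-1, 0, 0, 0.01, 0], [-1, 0, 0, 0.006, 0], [-1, 0, 0, 0.003, 0], [-1, 0, 0, 0, 0], [-1, 0, 0, 0, 0], [-1, 0, 0, 0, 0]])

```text
clock: 18.62
eef_pos: [552.0, 84.8, 81.7]
tool_rot: [-3.099, 0.057, 1.503]
force: [0.3, -0.3, -1.9]
width: 58.4
```

```bash
python3 - <<'E'
from h import *
go(553.2,83,73,1.5)
E
```

```text
move tx -1.7 ty 1.3 tz 8.7 roll 0.0032 at [552.   84.8  81.7] [-3.099  0.057  1.503] F [ 0.3 -0.3 -1.9] w 58.4
```

Emit:
send_rows(rows=[[-1, -0.001, 0.001, 0.004, 0], [-1, 0, 0, 0.004, 0], [-1, 0, 0, 0.002, 0], [-1, 0, 0, 0, 0], [-1, 0, 0, 0, 0]])

```text
clock: 19.03
eef_pos: [553.8, 83.4, 72.3]
tool_rot: [-3.103, 0.056, 1.503]
force: [-0.7, 0.5, -1.7]
width: 58.2
```

Emit:
send_rows(rows=[[-1, 0, 0, 0.002, 0], [-1, 0, 0, 0, 0], [-1, 0, 0, 0, 0]])

```text
clock: 19.28
eef_pos: [556.1, 83.3, 73.1]
tool_rot: [-3.108, 0.056, 1.502]
force: [-0.1, -0.2, -1.8]
width: 58.3
```

Emit:
send_rows(rows=[[0.9, 0, 0, 0.001, 0], [1, 0, 0, 0, 0], [1, 0, 0, 0, 0], [1, 0, 0, 0, 0], [1, 0, 0, 0, 0], [1, 0, 0, -0.01, 0], [1, 0, 0, -0.015, 0], [1, 0, 0, -0.015, 0], [1, 0, 0, -0.015, 0], [1, 0, 0, -0.015, 0], [1, 0, 0, 0, 0], [1, 0, 0, 0, 0]])

```text
clock: 20.28
eef_pos: [558.3, 87.6, 147.2]
tool_rot: [-3.107, 0.055, 1.503]
force: [0.5, 0.3, 0.0]
width: 85.7
```

```bash
python3 - <<'E'
from h import *
s,p,C=wristrims(98,112,tag='w5')
go(415.6,338,180,1.5,s)
E
```

```text
comp [ 270  180   95   90 2095] [555.1  83. ] 27.8 z 104.4 [555.1  82.4] [59. 60.]
move tx 240.1 ty -159.3 tz -32.8 roll 0.0031 at [558.3  87.6 147.2] [-3.107  0.055  1.503] F [0.5 0.3 0. ] w 85.7
```

View pics/w5.png

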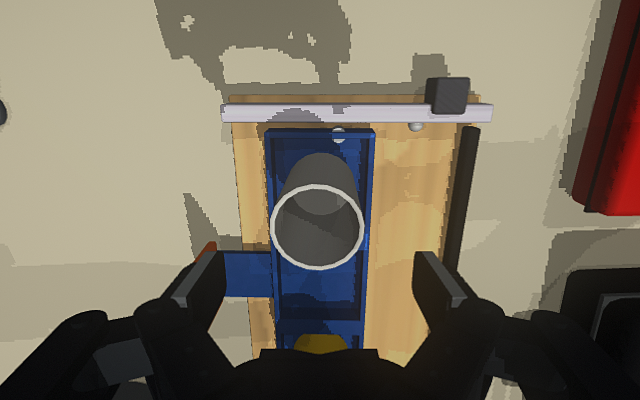

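Emit:
send_rows(rows=[[1, 0.01, -0.007, -0.002, 0], [1, 0.016, -0.011, 0, 0], [1, 0.018, -0.012, 0, 0], [1, 0.018, -0.012, 0, 0], [1, 0.018, -0.012, 0, 0], [1, 0.018, -0.012, 0, 0], [1, 0.018, -0.012, 0, 0], [1, 0.018, -0.012, 0, 0], [1, 0.018, -0.012, 0, 0], [1, 0.018, -0.012, 0, 0], [1, 0.01, -0.006, 0, 0], [1, 0, 0, 0, 0]])

```text
clock: 21.33
eef_pos: [433.7, 287.0, 135.0]
tool_rot: [-3.089, 0.062, 1.505]
force: [0.6, -0.6, -0.3]
width: 85.5
```

```bash
python3 - <<'E'
from h import *
s,p,C=wristrims(80,97,tag='w6')
go(415.6,338,53,1.5,s)
E
```

```text
comp [ 234   82  103  104 2434] [415.6 339.3] 27.6 z 88.6 [415.1 339. ] [59. 59.]
move tx 49.7 ty -21.4 tz 82.0 roll 0.0053 at [433.7 287.  135. ] [-3.089  0.062  1.505] F [ 0.6 -0.6 -0.3] w 85.5
```

Emit:
send_rows(rows=[[1, 0.009, -0.004, 0, 0], [1, 0.009, -0.004, 0, 0], [1, 0.009, -0.004, 0, 0], [1, 0.009, -0.004, 0, 0], [1, 0.009, -0.003, 0, 0], [1, 0.004, -0.001, 0, 0], [1, 0, 0, 0, 0], [1, 0, 0, 0, 0], [1, 0, 0, 0, 0]])

```text
clock: 22.13
eef_pos: [419.1, 336.6, 131.7]
tool_rot: [-3.09, 0.066, 1.497]
force: [-0.4, 0.1, 0.9]
width: 85.3
```

```bash
python3 - <<'E'
from h import *
go(415.6,339,53,1.5)
E
```

```text
move tx 2.1 ty -3.6 tz 78.7 roll -0.0029 at [419.1 336.6 131.7] [-3.09   0.066  1.497] F [-0.4  0.1  0.9] w 85.3
```

Emit:
send_rows(rows=[[1, 0.003, 0, 0.008, 0], [1, 0.003, 0, 0.012, 0], [1, 0.001, 0, 0.014, 0], [1, 0, 0, 0.014, 0], [1, 0, 0, 0.014, 0], [1, 0, 0, 0.01, 0], [1, 0, 0, 0.004, 0], [1, 0, 0, 0, 0], [1, 0, 0, 0, 0], [1, 0, 0, 0, 0]])

```text
clock: 22.97
eef_pos: [415.7, 336.3, 46.8]
tool_rot: [-3.089, 0.069, 1.493]
force: [-0.6, 0.1, 1.6]
width: 85.2
```

```bash
python3 - <<'E'
from h import *
go(415.6,339,53,1.5)
E
```

```text
move tx 2.7 ty -0.3 tz -6.2 roll -0.007 at [415.7 336.3  46.8] [-3.089  0.069  1.493] F [-0.6  0.1  1.6] w 85.2
```

Emit:
send_rows(rows=[[1, 0.002, 0, -0.005, 0], [-1, 0, 0, 0, 0], [-1, 0, 0, 0, 0], [-1, 0, 0, 0, 0], [-1, 0, 0, 0, 0], [-1, 0, 0, 0, 0], [-1, 0, 0, 0, 0], [-1, 0, 0, 0, 0], [-1, 0, 0, 0, 0]])

```text
clock: 23.72
eef_pos: [418.0, 340.5, 55.2]
tool_rot: [-3.094, 0.065, 1.492]
force: [1.3, 0.2, -1.0]
width: 57.7
```

Emit:
send_rows(rows=[[-1, 0, 0, -0.005, 0], [-1, 0, 0, -0.012, 0], [-1, 0, 0, -0.015, 0], [-1, 0, 0, -0.015, 0], [-1, 0, 0, -0.015, 0], [-1, 0, 0, -0.015, 0], [-1, 0, 0, -0.015, 0], [-1, 0, 0, -0.01, 0], [-1, 0, 0, -0.005, 0], [-1, 0, 0, 0, 0], [-1, 0, 0, 0, 0]])

```text
clock: 24.63
eef_pos: [422.5, 345.8, 167.1]
tool_rot: [-3.09, 0.068, 1.493]
force: [0.6, 0.3, -1.7]
width: 57.7
```

```bash
python3 - <<'E'
from h import *
go(546.5,-11.8,190,1.5);print(read_state()["qpos"].round(3))
E
```

```text
move tx -346.9 ty 151.5 tz -22.9 roll -0.0071 at [422.5 345.8 167.1] [-3.09   0.068  1.493] F [ 0.6  0.3 -1.7] w 57.7
[-0.542  0.617 -0.313  1.791  0.242  0.858 -1.055]
```

Emit:
send_rows(rows=[[-1, -0.008, 0, -0.014, 0], [-1, -0.015, 0, -0.014, 0], [-1, -0.018, 0.001, -0.005, 0], [-1, -0.018, 0.001, 0, 0], [-1, -0.018, 0.002, 0, 0], [-1, -0.018, 0.002, 0, 0], [-1, -0.018, 0.002, 0, 0], [-1, -0.018, 0.002, 0, 0], [-1, -0.018, 0.002, 0, 0], [-1, -0.018, 0.002, 0, 0], [-1, -0.018, 0.002, 0, 0], [-1, -0.01, 0, 0, 0]])

```text
clock: 25.63
eef_pos: [420.1, 138.9, 215.9]
tool_rot: [-3.08, 0.077, 1.498]
force: [0.3, -0.6, -1.2]
width: 57.7
```

```bash
python3 - <<'E'
from h import *
go(546.5,-11.8,190,1.5);print(read_state()["qpos"].round(3))
E
```

```text
move tx -141.1 ty 137.0 tz 25.9 roll -0.0022 at [420.1 138.9 215.9] [-3.08   0.077  1.498] F [ 0.3 -0.6 -1.2] w 57.7
[-0.179  0.417 -0.323  2.009  0.218  0.841 -0.711]
```

Emit:
send_rows(rows=[[-1, -0.008, 0.008, 0, 0], [-1, -0.013, 0.012, 0, 0], [-1, -0.013, 0.012, 0, 0], [-1, -0.013, 0.012, 0, 0], [-1, -0.013, 0.012, 0, 0], [-1, -0.013, 0.012, 0, 0], [-1, -0.013, 0.012, 0, 0], [-1, -0.013, 0.012, 0, 0], [-1, -0.013, 0.012, 0, 0], [-1, -0.01, 0.01, 0, 0], [-1, 0, 0, 0, 0], [-1, 0, 0, 0, 0]])

```text
clock: 26.63
eef_pos: [532.9, 0.3, 218.9]
tool_rot: [-3.079, 0.075, 1.5]
force: [-0.3, 0.4, -1.5]
width: 58.0
```

```bash
python3 - <<'E'
from h import *
go(546.5,-11.8,130,1.5);print(read_state()["qpos"].round(3))
E
```

```text
move tx -11.1 ty 14.4 tz 88.9 roll -0.0004 at [5.329e+02 3.000e-01 2.189e+02] [-3.079  0.075  1.5  ] F [-0.3  0.4 -1.5] w 58.0
[ 0.091  0.523 -0.28   1.791  0.246  0.938 -0.387]
```

Emit:
send_rows(rows=[[-1, 0.001, 0.008, 0, 0], [-1, 0, 0.009, 0, 0], [-1, 0, 0.007, 0.006, 0], [-1, 0, 0, 0.012, 0], [-1, 0, 0, 0.012, 0], [-1, 0, 0, 0.012, 0], [-1, 0, 0, 0.012, 0], [-1, 0, 0, 0.012, 0], [-1, 0, 0, 0.006, 0], [-1, 0, 0, 0, 0], [-1, 0, 0, 0, 0], [-1, 0, 0, 0, 0]])

```text
clock: 27.63
eef_pos: [557.6, 4.3, 139.7]
tool_rot: [-3.08, 0.07, 1.513]
force: [-0.2, 0.0, -1.0]
width: 57.4
```

```bash
python3 - <<'E'
from h import *
go(549,-10.5,71,1.5)
E
```

```text
move tx -15.3 ty -7.8 tz 68.7 roll 0.0128 at [557.6   4.3 139.7] [-3.08   0.07   1.513] F [-0.2  0.  -1. ] w 57.4
```

Emit:
send_rows(rows=[[-1, -0.006, -0.002, 0, 0.012], [-1, -0.005, -0.001, 0, 0], [-1, 0, 0, 0.008, 0], [-1, 0, 0, 0.012, 0], [-1, 0, 0, 0.012, 0], [-1, 0, 0, 0.006, 0], [-1, 0, 0, 0, 0], [-1, 0, 0, 0, 0], [-1, 0, 0, 0, 0]])

```text
clock: 28.38
eef_pos: [553.8, -11.9, 104.1]
tool_rot: [-3.089, 0.071, 1.496]
force: [-0.1, -0.1, -0.5]
width: 57.6
```

```bash
python3 - <<'E'
from h import *
go(549,-10.5,71,1.5)
E
```

```text
move tx 1.0 ty -4.9 tz 33.1 roll -0.0036 at [553.8 -11.9 104.1] [-3.089  0.071  1.496] F [-0.1 -0.1 -0.5] w 57.6
```

Emit:
send_rows(rows=[[-1, 0.003, -0.002, 0.006, 0], [-1, 0, -0.001, 0.007, 0], [-1, 0, 0, 0.007, 0], [-1, 0, 0, 0.004, 0], [-1, 0, 0, 0.002, 0], [-1, 0, 0, 0, 0], [-1, 0, 0, 0, 0]])

```text
clock: 28.97
eef_pos: [550.1, -9.6, 76.4]
tool_rot: [-3.091, 0.07, 1.497]
force: [0.4, 0.2, -1.2]
width: 58.0
```

```bash
python3 - <<'E'
from h import *
go(549,-10.5,71,1.5)
E
```

```text
move tx -1.0 ty -1.0 tz 5.4 roll -0.0031 at [550.1  -9.6  76.4] [-3.091  0.07   1.497] F [ 0.4  0.2 -1.2] w 58.0
```

Emit:
send_rows(rows=[[-1, 0, 0, 0.003, 0], [-1, 0, 0, 0.002, 0], [-1, 0, 0, 0, 0], [-1, 0, 0, 0, 0]])

```text
clock: 29.3
eef_pos: [550.2, -10.0, 71.2]
tool_rot: [-3.092, 0.07, 1.497]
force: [0.2, 0.6, -1.3]
width: 57.5
```

Emit:
send_rows(rows=[[1, 0, 0, 0, 0], [1, 0, 0, 0, 0], [1, 0, 0, 0, 0], [1, 0, 0, 0, 0], [1, 0, 0, 0, 0], [1, 0, 0, -0.01, 0], [1, 0, 0, -0.012, 0], [1, 0, 0, -0.012, 0], [1, 0, 0, -0.012, 0], [1, 0, 0, -0.012, 0], [1, 0, 0, -0.012, 0], [1, 0, 0, 0, 0]])

```text
clock: 30.3
eef_pos: [555.2, -4.7, 148.6]
tool_rot: [-3.095, 0.069, 1.497]
force: [0.6, 0.4, -0.0]
width: 85.3
```

```bash
python3 - <<'E'
from h import *
s,p,C=wristrims(98,112,tag='w7')
go(400,-2,140,1.5,s)
E
```

```text
comp [ 254    4  113  122 2913] [555.   81.9] 27.6 z 104.7 [554.9  82. ] [59. 59.]
comp [ 265  180   95   89 2083] [548.4 -10.2] 27.8 z 104.4 [548.2 -11. ] [59. 60.]
comp [274 307  81  42 953] [ 542.3 -105.1] 27.7 z 103.9 [542.1 -94.8] [59. 37.]
move tx -8.8 ty -154.9 tz 8.6 roll -0.003 at [555.2  -4.7 148.6] [-3.095  0.069  1.497] F [ 0.6  0.4 -0. ] w 85.3
```

View pics/w7.png

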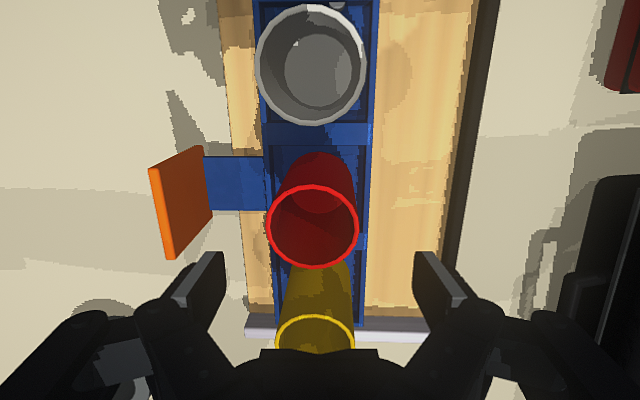

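Emit:
send_rows(rows=[[1, 0, -0.006, -0.004, 0], [1, 0, -0.01, -0.002, 0], [1, 0, -0.011, 0, 0], [1, 0, -0.011, 0, 0], [1, 0, -0.011, 0, 0], [1, 0, -0.011, 0, 0], [1, 0, -0.011, 0, 0], [1, 0, -0.011, 0, 0], [1, 0, -0.011, 0, 0], [1, 0, -0.008, 0, 0], [1, 0, -0.002, 0, 0], [1, 0, 0, 0, 0]])

```text
clock: 31.35
eef_pos: [432.6, 2.9, 156.2]
tool_rot: [-3.077, 0.073, 1.499]
force: [0.6, -0.8, 0.0]
width: 85.6
```

```bash
python3 - <<'E'
from h import *
go(446.5,2,58,1.5);print(read_state()["qpos"].round(3))
E
```

```text
move tx 0.1 ty 14.0 tz 98.2 roll -0.0015 at [432.6   2.9 156.2] [-3.077  0.073  1.499] F [ 0.6 -0.8  0. ] w 85.6
[ 0.063  0.491 -0.256  2.111  0.291  0.655 -0.483]
```

Emit:
send_rows(rows=[[1, 0, 0.007, 0, 0], [1, 0, 0.007, 0.006, 0], [1, 0, 0, 0.011, 0], [1, 0, 0, 0.011, 0], [1, 0, 0, 0.011, 0], [1, 0, 0, 0.006, 0], [1, 0, 0, 0, 0], [1, 0, 0, 0, 0], [1, 0, 0, 0, 0]])

```text
clock: 32.1
eef_pos: [453.9, -1.7, 106.0]
tool_rot: [-3.085, 0.071, 1.496]
force: [0.7, 0.5, 0.1]
width: 85.1
```

```bash
python3 - <<'E'
from h import *
go(441.8,-4.4,58,1.5)
s=read_state();p=get_image("wrist");cv2.imwrite("pics/w8.png",p["image"])
E
```

```text
move tx -3.6 ty -11.9 tz 48.0 roll -0.0041 at [453.9  -1.7 106. ] [-3.085  0.071  1.496] F [0.7 0.5 0.1] w 85.1
```

View pics/w8.png

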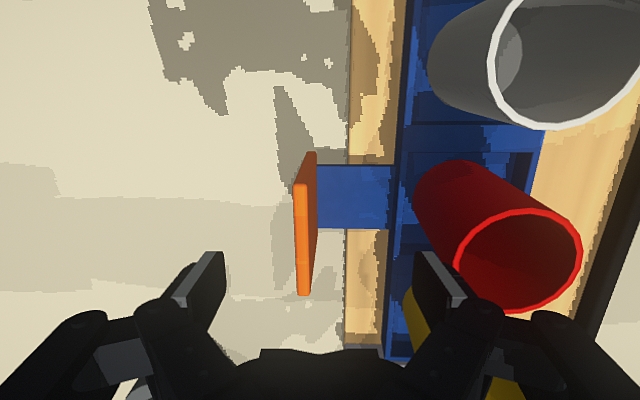

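Emit:
send_rows(rows=[[1, 0, -0.006, 0, 0], [1, 0, -0.004, 0, 0], [1, 0, 0, 0.008, 0], [1, 0, 0, 0.01, 0], [1, 0, 0, 0.01, 0], [1, 0, 0, 0.006, 0], [1, 0, 0, 0, 0], [1, 0, 0, 0, 0]])

```text
clock: 32.82
eef_pos: [441.7, -2.9, 72.7]
tool_rot: [-3.09, 0.07, 1.496]
force: [0.1, -0.2, -0.2]
width: 85.7
```

```bash
python3 - <<'E'
from h import *
go(441.8,-4.4,58,1.5)
E
```

```text
move tx -1.5 ty 0.2 tz 14.7 roll -0.0041 at [441.7  -2.9  72.7] [-3.09   0.07   1.496] F [ 0.1 -0.2 -0.2] w 85.7
```

Emit:
send_rows(rows=[[1, 0, 0.001, 0.007, 0], [1, 0, 0, 0.006, 0], [1, 0, 0, 0, 0], [-1, 0, 0, 0, 0], [-1, 0, 0, 0, 0], [-1, 0, 0, 0, 0], [-1, 0, 0, 0, 0], [-1, 0, 0, 0, 0], [-1, 0, 0, 0, 0], [-1, 0, 0, 0, 0], [-1, 0, 0, 0, 0], [-1, 0, 0, 0, 0]])

```text
clock: 33.82
eef_pos: [444.3, -3.7, 59.6]
tool_rot: [-3.096, 0.069, 1.498]
force: [-1.5, 0.0, -2.0]
width: 7.5
```

Emit:
send_rows(rows=[[-1, 0, 0, 0, 0], [-1, 0, 0, 0, 0], [-1, 0, 0, 0, 0], [-1, 0, 0, 0, 0]])

```text
clock: 34.15
eef_pos: [444.8, -3.7, 59.6]
tool_rot: [-3.098, 0.068, 1.498]
force: [-1.3, -0.9, -2.1]
width: 7.5
```

```bash
python3 - <<'E'
from h import *
go(521.6,-10,58,1.5)
p=get_image("wrist");cv2.imwrite("pics/w9.png",p["image"])
E
```

```text
move tx -0.7 ty 77.0 tz 1.6 roll -0.0021 at [444.8  -3.7  59.6] [-3.098  0.068  1.498] F [-1.3 -0.9 -2.1] w 7.5
```

View pics/w9.png

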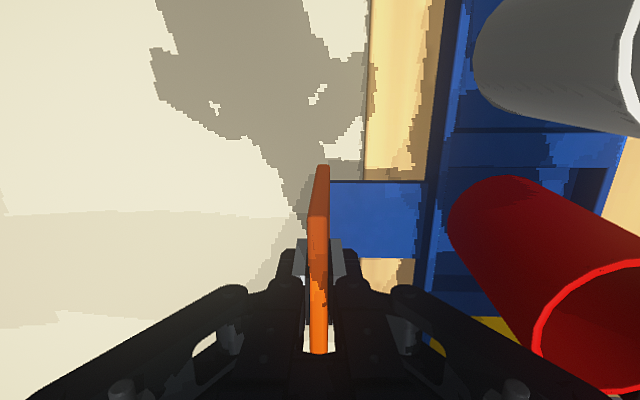

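Emit:
send_rows(rows=[[-1, 0, 0.003, 0, 0], [-1, 0, 0.005, 0, 0], [-1, 0, 0.005, 0, 0], [-1, 0, 0.005, 0, 0], [-1, 0, 0.005, 0, 0], [-1, 0, 0.005, 0, 0], [-1, 0, 0.005, 0, 0], [-1, 0, 0.005, 0, 0], [-1, 0, 0.005, 0, 0], [-1, 0, 0.005, 0, 0]])

```text
clock: 35.03
eef_pos: [498.2, -7.4, 59.5]
tool_rot: [-3.099, 0.069, 1.498]
force: [-11.7, 2.0, 14.0]
width: 7.2
```

```bash
python3 - <<'E'
from h import *
go(521.6,-10,58,1.5)
E
```

```text
move tx -0.8 ty 23.6 tz 1.5 roll -0.0021 at [498.2  -7.4  59.5] [-3.099  0.069  1.498] F [-11.7   2.   14. ] w 7.2
```

Emit:
send_rows(rows=[[-1, 0, 0.003, -0.0005, 0], [-1, 0, 0.004, -0.0003, 0], [-1, 0, 0.004, -0.0003, 0], [-1, 0, 0.004, -0.0003, 0]])

```text
clock: 35.37
eef_pos: [500.9, -7.7, 59.6]
tool_rot: [-3.073, 0.073, 1.5]
force: [-10.8, 1.8, 11.1]
width: 7.7
```

Emit:
send_rows(rows=[[-1, 0, 0.004, -0.0003, 0], [-1, 0, 0.004, -0.0003, 0]])

```text
clock: 35.53
eef_pos: [502.7, -7.8, 59.7]
tool_rot: [-3.06, 0.075, 1.502]
force: [-9.1, 0.5, 7.8]
width: 7.2
```

Emit:
send_rows(rows=[[-1, 0, 0.004, -0.0003, 0], [-1, 0, 0.004, -0.0003, 0]])

```text
clock: 35.7
eef_pos: [508.2, -8.1, 59.8]
tool_rot: [-3.055, 0.076, 1.504]
force: [-2.5, -0.9, 2.5]
width: 7.4
```

Emit:
send_rows(rows=[[-1, 0, 0.004, -0.0003, 0], [-1, 0, 0.004, -0.0003, 0]])

```text
clock: 35.87
eef_pos: [513.7, -8.6, 59.8]
tool_rot: [-3.049, 0.077, 1.504]
force: [-21.0, 3.5, 17.6]
width: 7.1
```

Emit:
send_rows(rows=[[-1, 0, 0.004, -0.0003, 0], [-1, 0, 0.004, -0.0003, 0]])

```text
clock: 36.03
eef_pos: [513.3, -8.6, 59.9]
tool_rot: [-3.032, 0.079, 1.505]
force: [-13.9, 1.1, 13.0]
width: 7.4
```

Emit:
send_rows(rows=[[-1, 0, 0, 0, 0], [-1, 0, 0, 0, 0], [-1, 0, 0, 0, 0], [-1, 0, 0, 0, 0], [-1, 0, 0, 0, 0], [-1, 0, 0, 0, 0], [-1, 0, 0, 0, 0], [-1, 0, 0, 0, 0], [-1, 0, 0, 0, 0], [-1, 0, 0, 0, 0], [-1, 0, 0, 0, 0], [-1, 0, 0, 0, 0]])

```text
clock: 37.03
eef_pos: [513.2, -8.5, 59.9]
tool_rot: [-3.031, 0.077, 1.506]
force: [-6.6, -1.1, 2.9]
width: 7.5
```

Emit:
send_rows(rows=[[-0.2, 0, 0, 0, 0], [-0.2, 0, 0, 0, 0], [-0.2, 0, 0, 0, 0], [-0.2, 0, 0, 0, 0], [-0.2, 0, 0, -0.005, 0], [-0.2, 0, 0, -0.01, 0], [-0.2, 0, 0, -0.01, 0], [-0.2, 0, 0, -0.012, 0], [-0.2, 0, 0, -0.012, 0], [-0.2, 0, 0, -0.012, 0], [-0.2, 0, 0, 0, 0], [-0.2, 0, 0, 0, 0]])

```text
clock: 38.03
eef_pos: [520.5, -3.5, 126.1]
tool_rot: [-3.025, 0.077, 1.504]
force: [-0.1, 0.5, -0.5]
width: 34.2
```

```bash
python3 - <<'E'
from h import *
s,p,C=wristrims(98,112,tag='w10')
go(521.6,-10,58,1.5,s)
E
```

```text
comp [ 480    0  160  133 4898] [625.6  77. ] 27.7 z 104.1 [626.7  74.4] [60. 54.]
comp [ 450  197  128  105 3860] [619.5 -15.1] 28.0 z 104.1 [620.1 -16. ] [60. 61.]
comp [463 343  16  13  99] [605.8 -84.7] 2.1 z 102.2 [605.8 -84.2] [7. 5.]
comp [431 367  21  33 222] [ 604.8 -111.3] 19.6 z 104.0 [ 591.4 -116.9] [14. 31.]
move tx -6.4 ty 1.5 tz 68.1 roll 0.0036 at [520.5  -3.5 126.1] [-3.025  0.077  1.504] F [-0.1  0.5 -0.5] w 34.2
```

View pics/w10.png

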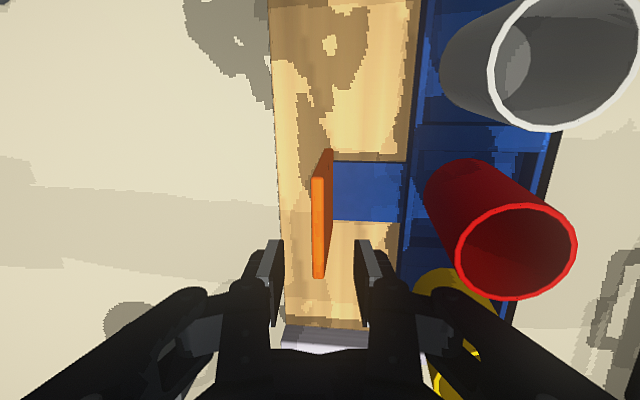

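Emit:
send_rows(rows=[[0.5, 0, 0, -0.03, 0], [0.5, 0, 0, -0.03, 0], [0.5, 0, 0, -0.03, 0], [0.5, 0, 0, -0.03, 0], [0.5, 0, 0, 0, 0], [0.5, 0, 0, 0, 0], [0.5, 0, 0, 0, 0]])

```text
clock: 38.67
eef_pos: [532.4, 4.5, 246.1]
tool_rot: [-3.016, 0.078, 1.504]
force: [-0.1, 0.3, 0.0]
width: 64.0
```

Emit:
send_rows(rows=[[0.5, 0, 0.04, 0, 0], [0.5, 0, 0.04, 0, 0], [0.5, 0, 0.04, 0, 0], [0.5, 0, 0, 0, 0], [0.5, 0, 0, 0, 0], [0.5, 0, 0, 0, 0]])

```text
clock: 39.17
eef_pos: [644.4, -6.5, 216.2]
tool_rot: [-2.989, 0.084, 1.509]
force: [0.0, 0.9, -0.8]
width: 64.0
```

Emit:
send_rows(rows=[[0.5, 0, -0.04, 0, 0], [0.5, 0, -0.04, 0, 0], [0.5, 0, -0.04, 0, 0], [0.5, 0, 0, 0, 0], [0.5, 0, 0, 0, 0], [0.5, 0, 0, 0, 0]])

```text
clock: 39.67
eef_pos: [508.6, 1.8, 227.7]
tool_rot: [-2.968, 0.088, 1.512]
force: [-0.4, 0.7, 0.4]
width: 64.3
```

Emit:
send_rows(rows=[[0.5, 0, 0.02, -0.004, 0], [0.5, 0, 0.028, -0.004, 0], [0.5, 0, 0.028, -0.004, 0], [0.5, 0, 0.028, -0.004, 0], [0.5, 0, 0.028, -0.004, 0], [0.5, 0, 0.028, -0.004, 0], [0.5, 0, 0.028, -0.004, 0], [0.5, 0, 0.028, -0.004, 0], [0.5, 0, 0.028, -0.004, 0], [0.5, 0, 0.028, -0.004, 0], [0.5, 0, 0.028, -0.004, 0], [0.5, 0, 0.028, -0.004, 0]])

```text
clock: 40.67
eef_pos: [839.9, -21.1, 221.1]
tool_rot: [-2.975, 0.09, 1.509]
force: [2.3, -0.2, 0.1]
width: 64.5
```

```bash
python3 - <<'E'
from h import *
go(870,0,230,1.5);print(read_state()["qpos"].round(3))
E
```

```text
move tx 22.9 ty 28.7 tz -8.9 roll 0.0089 at [839.9 -21.1 221.1] [-2.975  0.09   1.509] F [ 2.3 -0.2  0.1] w 64.5
[-0.006  1.184 -0.227  0.34   0.277  1.803 -0.141]
```

Emit:
send_rows(rows=[[0.5, 0, 0.02, -0.003, 0], [0.5, 0, 0.02, -0.003, 0], [0.5, 0, 0.02, -0.003, 0], [0.5, 0, 0.02, -0.003, 0]])

```text
clock: 41.0
eef_pos: [861.1, -23.3, 184.0]
tool_rot: [-2.982, 0.086, 1.517]
force: [-0.3, 0.3, -1.2]
width: 63.6
```

```bash
python3 - <<'E'
from h import *
go(870,0,230,1.5);print(read_state()["qpos"].round(3))
E
```

```text
move tx 23.7 ty 7.7 tz -46.0 roll 0.0175 at [861.1 -23.3 184. ] [-2.982  0.086  1.517] F [-0.3  0.3 -1.2] w 63.6
[-0.059  1.299  0.345  0.186 -0.254  1.83  -0.043]
```

Emit:
send_rows(rows=[[0.5, 0, 0.02, -0.03, 0], [0.5, 0, 0.02, -0.03, 0], [0.5, 0, 0.02, -0.03, 0]])

```text
clock: 41.25
eef_pos: [864.8, -20.9, 231.5]
tool_rot: [-3.026, 0.085, 1.518]
force: [0.2, -0.0, -0.6]
width: 64.2
```

```bash
python3 - <<'E'
from h import *
go(870,0,230,1.5);print(read_state()["qpos"].round(3))
E
```

```text
move tx 21.1 ty 4.1 tz 1.5 roll 0.0182 at [864.8 -20.9 231.5] [-3.026  0.085  1.518] F [ 0.2 -0.  -0.6] w 64.2
[-0.09   1.273  0.842  0.184 -0.722  1.859  0.012]
```

Emit:
send_rows(rows=[[0.5, 0, 0.02, -0.03, 0], [0.5, 0, 0.02, -0.03, 0]])

```text
clock: 41.42
eef_pos: [866.6, -18.9, 271.1]
tool_rot: [-3.065, 0.087, 1.52]
force: [0.4, -0.4, -0.5]
width: 64.1
```

```bash
python3 - <<'E'
from h import *
go(870,0,230,1.5);print(read_state()["qpos"].round(3))
E
```

```text
move tx 19.0 ty 2.4 tz 41.1 roll 0.02 at [866.6 -18.9 271.1] [-3.065  0.087  1.52 ] F [ 0.4 -0.4 -0.5] w 64.1
[-0.101  1.241  1.041  0.184 -0.904  1.878  0.032]
```

Emit:
send_rows(rows=[[0.5, 0, 0.02, -0.03, 0], [0.5, 0, 0.02, -0.02, 0]])

```text
clock: 41.58
eef_pos: [868.9, -17.3, 304.7]
tool_rot: [-3.105, 0.089, 1.521]
force: [-0.5, 0.2, 0.3]
width: 64.4
```

```bash
python3 - <<'E'
from h import *
go(870,0,230,1.5);print(read_state()["qpos"].round(3))
E
```

```text
move tx 17.3 ty 0.2 tz 74.7 roll 0.0215 at [868.9 -17.3 304.7] [-3.105  0.089  1.521] F [-0.5  0.2  0.3] w 64.4
[-0.108  1.211  1.154  0.184 -1.005  1.886  0.044]
```

Emit:
send_rows(rows=[[0.5, 0, 0.02, -0.03, 0]])

```text
clock: 41.67
eef_pos: [868.5, -16.2, 323.3]
tool_rot: [-3.124, 0.089, 1.522]
force: [0.2, -0.1, 0.0]
width: 64.0
```

Emit:
send_rows(rows=[[0.5, 0, 0, 0, 0]])

```text
clock: 41.75
eef_pos: [868.4, -16.2, 327.6]
tool_rot: [-3.128, 0.091, 1.522]
force: [-0.7, 0.4, -0.1]
width: 63.9
```

```bash
python3 - <<'E'
from h import *
go(700,-150,300,1.5);print(read_state()["qpos"].round(3))
E
```

```text
move tx -141.9 ty -161.6 tz 27.6 roll 0.0219 at [868.4 -16.2 327.6] [-3.128  0.091  1.522] F [-0.7  0.4 -0.1] w 63.9
[-0.112  1.188  1.201  0.184 -1.044  1.892  0.048]
```

Emit:
send_rows(rows=[[0.5, -0.008, -0.008, 0, 0], [0.5, -0.012, -0.012, 0, 0.01], [0.5, -0.013, -0.012, 0, 0.01], [0.5, -0.013, -0.012, 0, 0], [0.5, -0.013, -0.012, 0, 0], [0.5, -0.013, -0.012, 0, 0], [0.5, -0.013, -0.012, 0, 0], [0.5, -0.013, -0.012, 0, 0], [0.5, -0.013, -0.012, 0, 0], [0.5, -0.013, -0.012, 0, 0], [0.5, -0.013, -0.012, 0, 0], [0.5, -0.013, -0.012, 0, 0]])

```text
clock: 42.75
eef_pos: [722.4, -152.5, 332.8]
tool_rot: [-3.122, 0.099, 1.539]
force: [-0.3, -1.3, 0.4]
width: 63.9
```

```bash
python3 - <<'E'
from h import *
go(570,-326,250,1.5);print(read_state()["qpos"].round(3))
E
```

```text
move tx -178.2 ty -146.8 tz 82.8 roll 0.0393 at [ 722.4 -152.5  332.8] [-3.122  0.099  1.539] F [-0.3 -1.3  0.4] w 63.9
[-0.314  0.97   1.259  1.084 -0.813  1.567  0.656]
```

Emit:
send_rows(rows=[[0.5, -0.01, -0.01, 0, 0.02], [0.5, -0.013, -0.011, 0, 0.02], [0.5, -0.013, -0.011, 0, 0], [0.5, -0.013, -0.011, 0.005, 0], [0.5, -0.013, -0.011, 0.005, 0], [0.5, -0.01, -0.01, 0.005, 0]])

```text
clock: 43.25
eef_pos: [654.4, -222.6, 323.2]
tool_rot: [-3.121, 0.104, 1.51]
force: [0.0, -0.7, 0.8]
width: 64.1
```

```bash
python3 - <<'E'
from h import *
go(570,-326,250,1.5);print(read_state()["qpos"].round(3))
E
```

```text
move tx -108.3 ty -78.1 tz 73.2 roll 0.0105 at [ 654.4 -222.6  323.2] [-3.121  0.104  1.51 ] F [ 0.  -0.7  0.8] w 64.1
[-0.286  0.91   1.266  1.284 -0.767  1.456  0.804]
```

```bash
python3 - <<'E'
from h import *
p=get_image("scene");cv2.imwrite("pics/s2.png",p["image"])
E
```

```text
(no output)
```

View pics/s2.png

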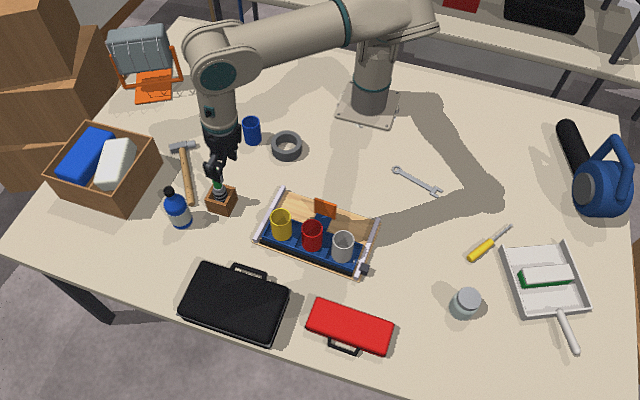

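Emit:
send_rows(rows=[[0.5, -0.01, -0.006, 0.003, 0], [0.5, -0.013, -0.009, 0.005, 0], [0.5, -0.013, -0.009, 0.005, 0], [0.5, -0.013, -0.009, 0.005, 0], [0.5, -0.013, -0.009, 0.005, 0], [0.5, -0.013, -0.009, 0.005, 0], [0.5, -0.008, -0.006, 0.004, 0], [0.5, 0, 0, 0, 0], [0.5, 0, 0, 0, 0], [0.5, 0, 0, 0, 0]])

```text
clock: 44.13
eef_pos: [593.1, -308.4, 296.3]
tool_rot: [-3.115, 0.106, 1.523]
force: [-0.2, 1.5, -0.4]
width: 63.6
```

```bash
python3 - <<'E'
from h import *
s,p,C=wristrims(168,188,tag='w11')
go(570,-326,250,1.5,s);print(read_state()["qpos"].round(3))
m=(C[...,2]>58)&(C[...,2]<70)&(abs(C[...,0]-575)<50)&(abs(C[...,1]+326)<50)
print(m.sum(),(C[m].min(0)+C[m].max(0))/2)
E
```

```text
comp [284 180  27  29 623] [ 570.6 -324.3] 8.6 z 178.6 [ 570.3 -325.3] [23. 23.]
move tx -18.7 ty -22.2 tz 46.3 roll 0.0225 at [ 593.1 -308.4  296.3] [-3.115  0.106  1.523] F [-0.2  1.5 -0.4] w 63.6
[-0.179  0.889  1.245  1.414 -0.758  1.347  0.998]
1637 [ 571.98125458 -326.17861409   62.63907807]
```

View pics/w11.png

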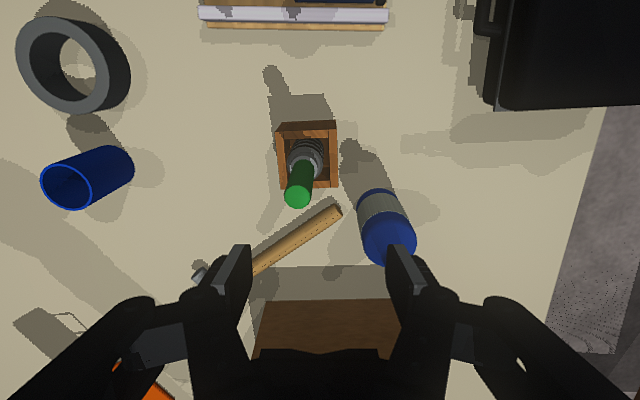

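Emit:
send_rows(rows=[[0.5, -0.001, -0.008, 0, 0.02], [0.5, 0, -0.008, 0, 0], [0.5, 0, -0.003, 0.008, 0], [0.5, 0, 0, 0.012, 0], [0.5, 0, 0, 0.012, 0], [0.5, 0, 0, 0.012, 0], [0.5, 0, 0, 0.008, 0], [0.5, 0, 0, 0, 0], [0.5, 0, 0, 0, 0], [0.5, 0, 0, 0, 0]])

```text
clock: 45.02
eef_pos: [572.5, -309.9, 237.4]
tool_rot: [-3.115, 0.105, 1.507]
force: [-0.1, -0.0, -1.5]
width: 64.2
```

```bash
python3 - <<'E'
from h import *
go(570.5,-326,131,1.5);print(read_state()["qpos"].round(3))
E
```

```text
move tx -16.2 ty -1.0 tz 106.4 roll 0.0069 at [ 572.5 -309.9  237.4] [-3.115  0.105  1.507] F [-0.1 -0.  -1.5] w 64.2
[-0.181  0.92   1.208  1.545 -0.804  1.222  1.054]
```

Emit:
send_rows(rows=[[0.5, -0.003, 0.001, 0.006, 0], [0.5, -0.002, 0, 0.012, 0], [0.5, 0, 0, 0.014, 0], [0.5, 0, 0, 0.014, 0], [0.5, 0, 0, 0.014, 0], [0.5, 0, 0, 0.014, 0], [0.5, 0, 0, 0.01, 0], [0.5, 0, 0, 0.004, 0], [0.5, 0, 0, 0, 0], [0.5, 0, 0, 0, 0], [0.5, 0, 0, 0, 0]])

```text
clock: 45.93
eef_pos: [569.6, -326.0, 139.9]
tool_rot: [-3.114, 0.105, 1.507]
force: [-0.4, 0.3, -0.5]
width: 64.0
```

```bash
python3 - <<'E'
from h import *
go(570.5,-327,131,1.5);print(read_state()["qpos"].round(3))
E
```

```text
move tx -0.9 ty 0.9 tz 8.9 roll 0.0065 at [ 569.6 -326.   139.9] [-3.114  0.105  1.507] F [-0.4  0.3 -0.5] w 64.0
[-0.127  1.02   1.114  1.62  -0.913  1.073  1.138]
```

Emit:
send_rows(rows=[[0.5, -0.001, 0.001, 0.006, 0], [0.5, 0, 0, 0.002, 0], [0.5, 0, 0, 0, 0], [-1, 0, 0, 0, 0], [-1, 0, 0, 0, 0], [-1, 0, 0, 0, 0], [-1, 0, 0, 0, 0], [-1, 0, 0, 0, 0], [-1, 0, 0, 0, 0], [-1, 0, 0, 0, 0], [-1, 0, 0, 0, 0], [-1, 0, 0, 0, 0]])

```text
clock: 46.93
eef_pos: [572.2, -328.7, 134.2]
tool_rot: [-3.118, 0.107, 1.507]
force: [-0.6, -0.3, -0.4]
width: 22.6
```

```bash
python3 - <<'E'
from h import *
go(570.5,-327,131,1.5);print(read_state()["qpos"].round(3))
E
```

```text
move tx 1.6 ty -1.8 tz 3.2 roll 0.0074 at [ 572.2 -328.7  134.2] [-3.118  0.107  1.507] F [-0.6 -0.3 -0.4] w 22.6
[-0.121  1.027  1.107  1.619 -0.922  1.062  1.144]
```

Emit:
send_rows(rows=[[-1, -0.0005, 0, -0.005, 0], [-1, -0.001, 0, -0.01, 0], [-1, -0.0012, -0.0003, -0.012, 0], [-1, -0.0012, -0.0003, -0.012, 0], [-1, -0.0012, -0.0003, -0.012, 0], [-1, -0.0012, -0.0003, -0.012, 0], [-1, -0.0012, -0.0003, -0.012, 0], [-1, -0.0012, -0.0003, -0.012, 0], [-1, -0.0012, -0.0003, -0.012, 0], [-1, -0.0012, -0.0003, -0.012, 0], [-1, 0, 0, -0.01, 0], [-1, 0, 0, 0, 0]])

```text
clock: 47.93
eef_pos: [572.5, -327.9, 271.8]
tool_rot: [-3.121, 0.109, 1.506]
force: [0.6, -0.0, -1.1]
width: 23.0
```

```bash
python3 - <<'E'
from h import *
go(624,78,131,1.5);print(read_state()["qpos"].round(3))
p=get_image("scene");cv2.imwrite("pics/s3.png",p["image"])
C=cloud(p);im=p["image"].astype(int)
b,g,r=im[...,0],im[...,1],im[...,2]
m=(g>1.3*r)&(g>1.15*b)&(C[...,0]>500)&(C[...,0]<650)&(C[...,1]<-250)&(C[...,1]>-400)&(C[...,2]>100)
X=C[m];print(m.sum(),X.min(0),X.max(0))
for lo in range(180,320,20):
    Y=X[(X[:,2]>lo)&(X[:,2]<lo+20)]
    if len(Y)>5: print(lo,len(Y),Y.mean(0).round(1))
E
```

```text
move tx 408.4 ty 25.0 tz 140.8 roll 0.0058 at [ 572.5 -327.9  271.8] [-3.121  0.109  1.506] F [ 0.6 -0.  -1.1] w 23.0
[-0.152  0.889  1.222  1.486 -0.769  1.273  1.043]
146 [ 519.60923799 -329.52956559  162.16782057] [ 637.47392323 -268.82988227  622.15242134]
240 35 [ 579.7 -319.6  250.4]
260 29 [ 578.1 -317.9  269.1]
280 28 [ 574.3 -316.8  289.8]
300 30 [ 573.3 -316.9  310.2]
```

View pics/s3.png

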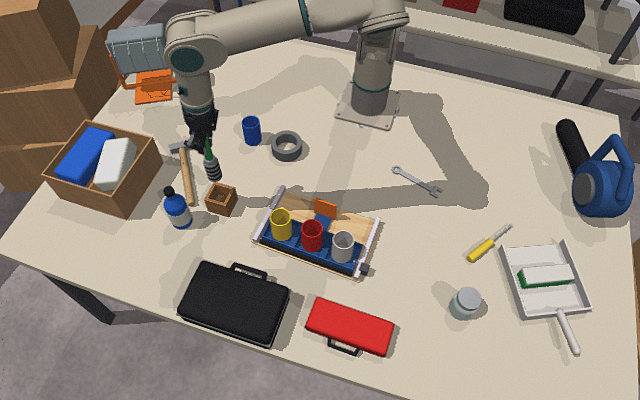

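```bash
cat >> h.py <<'E'
def brush():
    s=read_state();e=s["eef_pos"]
    for n in ["scene","top"]:
        p=get_image(n);C=cloud(p)
        m=(abs(C[...,0]-e[0])<70)&(abs(C[...,1]-e[1])<70)&(C[...,2]<e[2]-18)&(C[...,2]>e[2]-135)
        k,l,st,_=cv2.connectedComponentsWithStats(m.astype(np.uint8))
        X=C[m];cam=-np.array(p["R"]).T@np.array(p["t"]).ravel()
        v=cam-X.mean(0);v[2]=0;v/=np.linalg.norm(v)
        print(n,m.sum(),"camdir",v.round(2))
        for lo in np.arange(e[2]-140,e[2]-10,15):
            Y=X[(X[:,2]>lo)&(X[:,2]<lo+15)]
            if len(Y)>4: print("  dz %.0f n %d"%(lo+7-e[2],len(Y)),((Y.min(0)+Y.max(0))/2-e).round(1)[:2],(Y.max(0)-Y.min(0)).round()[:2],"med",(np.median(Y,0)-e).round(1)[:2])
E
python3 -c "
from h import *
brush()"
```

```text
scene 368 camdir [0.78 0.62 0.  ]
  dz -118 n 35 [7.6 3.9] [24. 39.] med [12.6 14.3]
  dz -103 n 49 [4.9 5.9] [31. 34.] med [14.8 13.1]
  dz -88 n 52 [3.8 3.6] [34. 39.] med [14.2 13.8]
  dz -73 n 53 [3.8 3.3] [33. 39.] med [13.1 12.4]
  dz -58 n 53 [0.7 1.5] [39. 40.] med [12.8 12.1]
  dz -43 n 74 [2.3 2.6] [37. 38.] med [11.1  9.6]
  dz -28 n 48 [0.9 4.3] [29. 26.] med [7.3 9.8]
top 0 camdir [nan nan nan]h.py:43: RuntimeWarning: Mean of empty slice.
  v=cam-X.mean(0);v[2]=0;v/=np.linalg.norm(v)
  ret = um.true_divide(
```

Emit:
send_rows(rows=[[-1, 0.007, 0.001, 0, 0], [-1, 0.012, 0.001, 0, 0], [-1, 0.014, 0.001, 0, 0], [-1, 0.014, 0.001, 0, 0], [-1, 0.014, 0.001, 0, 0], [-1, 0.014, 0.001, 0, 0], [-1, 0.014, 0.001, 0, 0], [-1, 0.014, 0.001, 0, 0], [-1, 0.014, 0.001, 0, 0], [-1, 0.014, 0.001, 0, 0], [-1, 0.014, 0.001, 0, 0], [-1, 0.014, 0.001, 0, 0]])

```text
clock: 49.08
eef_pos: [591.7, -149.3, 239.1]
tool_rot: [-3.101, 0.097, 1.508]
force: [-0.1, 0.5, -1.2]
width: 22.7
```

```bash
python3 - <<'E'
from h import *
go(624,73,272,1.5);print(read_state()["qpos"].round(3))
E
```

```text
move tx 223.9 ty 18.4 tz -32.9 roll 0.0084 at [ 591.7 -149.3  239.1] [-3.101  0.097  1.508] F [-0.1  0.5 -1.2] w 22.7
[-0.468  0.902  1.243  1.62  -0.786  1.238  0.84 ]
```

Emit:
send_rows(rows=[[-1, -0.001, 0, -0.01, 0], [-1, -0.001, 0, -0.012, 0], [-1, -0.001, 0, -0.012, 0], [-1, 0, 0, -0.006, 0], [-1, 0.008, 0, -0.002, 0], [-1, 0.013, 0.001, -0.0015, 0], [-1, 0.013, 0.001, -0.0015, 0], [-1, 0.013, 0.001, -0.0015, 0], [-1, 0.013, 0.001, -0.0015, 0], [-1, 0.013, 0.001, -0.0015, 0], [-1, 0.013, 0.001, -0.0015, 0], [-1, 0.013, 0.001, -0.0015, 0]])

```text
clock: 50.08
eef_pos: [607.2, -37.5, 284.6]
tool_rot: [-3.097, 0.096, 1.509]
force: [0.4, 0.1, -0.2]
width: 22.8
```

```bash
python3 - <<'E'
from h import *
go(624,73,272,1.5);print(read_state()["qpos"].round(3))
E
```

```text
move tx 111.3 ty 9.9 tz 12.6 roll 0.009 at [607.2 -37.5 284.6] [-3.097  0.096  1.509] F [ 0.4  0.1 -0.2] w 22.8
[-0.648  0.861  1.268  1.545 -0.728  1.34   0.616]
```

Emit:
send_rows(rows=[[-1, 0.012, 0.001, -0.001, 0.008], [-1, 0.013, 0.001, -0.001, 0], [-1, 0.013, 0.001, -0.001, 0], [-1, 0.013, 0.001, -0.001, 0], [-1, 0.013, 0.001, -0.001, 0], [-1, 0.013, 0.001, -0.001, 0], [-1, 0.013, 0.001, -0.001, 0], [-1, 0.01, 0.001, -0.001, 0], [-1, 0, 0, 0, 0], [-1, 0, 0, 0, 0], [-1, 0, 0, 0, 0]])

```text
clock: 51.0
eef_pos: [624.2, 80.3, 280.3]
tool_rot: [-3.096, 0.096, 1.511]
force: [-1.0, -0.3, -1.0]
width: 22.7
```

```bash
python3 - <<'E'
from h import *
s,p,C=wristrims(98,112,tag='w12')
go(624,73,272,1.5,s);print(read_state()["qpos"].round(3))
brush()
p=get_image("scene");cv2.imwrite("pics/s4.png",p["image"])
p=get_image("top");C=cloud(p)
m=((C[...,2]>98)&(C[...,2]<112)&(C[...,0]<680)&(C[...,0]>550)&(abs(C[...,1])<150)).astype(np.uint8)
n,l,st,_=cv2.connectedComponentsWithStats(m)
for i in range(1,n):
    if st[i,4]>15: print(st[i],((C[l==i].min(0)+C[l==i].max(0))/2).round(1),np.ptp(C[l==i],axis=0).round())
E
```

```text
comp [301 132  59  52 436] [626.9  78. ] 27.8 z 104.5 [627.7  80.8] [58. 53.]
move tx -7.3 ty 0.3 tz 8.3 roll 0.0112 at [624.2  80.3 280.3] [-3.096  0.096  1.511] F [-1.  -0.3 -1. ] w 22.7
[-0.794  0.905  1.268  1.47  -0.759  1.4    0.426]
scene 358 camdir [0.99 0.15 0.  ]
  dz -118 n 39 [4.9 6.1] [22. 39.] med [12.1  7.1]
  dz -103 n 39 [7.  5.8] [19. 39.] med [12.5  8.8]
  dz -88 n 48 [5.4 4.7] [25. 40.] med [12.4  7.5]
  dz -73 n 45 [6.7 4.3] [24. 40.] med [14.1  4.2]
  dz -58 n 59 [1.1 3.9] [36. 40.] med [12.   8.5]
  dz -43 n 77 [4.2 4.1] [29. 37.] med [9.7 5.7]
  dz -28 n 45 [5.2 4.5] [22. 28.] med [9.6 6.2]
  dz -13 n 6 [4.5 4.9] [12. 20.] med [7.9 9.1]
top 69 camdir [-0.91 -0.42  0.  ]
  dz -118 n 5 [-19.9  -2.3] [ 9. 16.] med [-21.4  -3.9]
  dz -103 n 8 [-17.4  -3.4] [13. 22.] med [-21.4  -3.2]
  dz -88 n 9 [-14.4  -5.9] [16. 18.] med [-17.9  -8.5]
  dz -73 n 8 [-12.2  -7. ] [19. 18.] med [-17.8  -8.3]
  dz -58 n 10 [-3.3 -9.4] [33.  9.] med [-11.4 -11. ]
  dz -43 n 24 [-5.7 -6.8] [30. 15.] med [-9.1 -8.4]
[285 163  15  17  39] [624.3  73.3 105.5] [54. 47. 13.]
[310 163  18  19  63] [621.1 -15.  104.8] [60. 57. 13.]
[339 166  18  17  58] [ 613.5 -111.6  105.1] [55. 57. 14.]
```

View pics/w12.png

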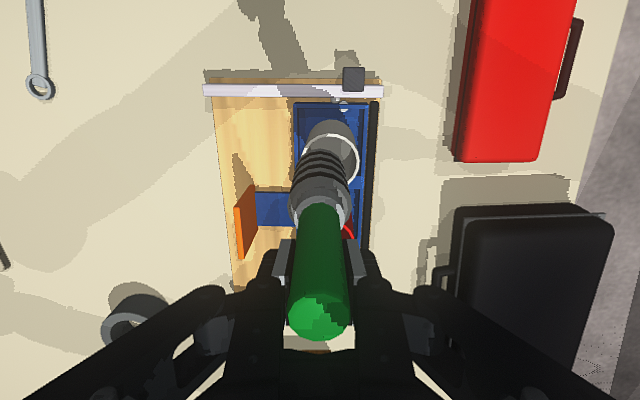

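View pics/s4.png

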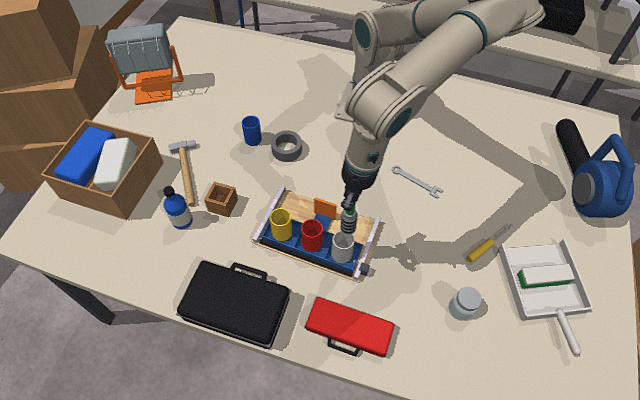

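Emit:
send_rows(rows=[[-1, -0.004, 0.003, 0, 0.01], [-1, -0.004, 0.002, 0, 0], [-1, 0, 0, 0, 0], [-1, 0.0008, 0.0004, 0.008, 0], [-1, 0.001, 0.0005, 0.01, 0], [-1, 0.001, 0.0005, 0.01, 0], [-1, 0.0006, 0.0003, 0.006, 0], [-1, 0, 0, 0, 0], [-1, 0, 0, 0, 0]])

```text
clock: 52.0
eef_pos: [628.5, 68.5, 242.3]
tool_rot: [-3.095, 0.096, 1.495]
force: [0.7, -0.1, -1.5]
width: 22.6
```

```bash
python3 - <<'E'
from h import *
go(629,72,146,1.5);
E
```

```text
move tx 3.6 ty 0.2 tz 96.3 roll -0.0049 at [628.5  68.5 242.3] [-3.095  0.096  1.495] F [ 0.7 -0.1 -1.5] w 22.6
```

Emit:
send_rows(rows=[[-1, 0.0035, 0, 0, -0.005], [-1, 0, 0, 0, 0], [-1, 0.0008, 0.0004, 0.008, 0], [-1, 0.001, 0.0005, 0.01, 0], [-1, 0.001, 0.0005, 0.01, 0], [-1, 0.001, 0.0005, 0.008, 0], [-1, 0, 0, 0, 0], [-1, 0, 0, 0, 0]])

```text
clock: 52.67
eef_pos: [629.0, 73.5, 201.4]
tool_rot: [-3.095, 0.096, 1.502]
force: [0.7, 0.1, 0.0]
width: 22.9
```

```bash
python3 - <<'E'
from h import *
go(629,72,146,1.5);
s=read_state();p=get_image("wrist");cv2.imwrite("pics/w13.png",p["image"])
E
```

```text
move tx -1.5 ty 0.1 tz 55.4 roll 0.0021 at [629.   73.5 201.4] [-3.095  0.096  1.502] F [0.7 0.1 0. ] w 22.9
```

View pics/w13.png

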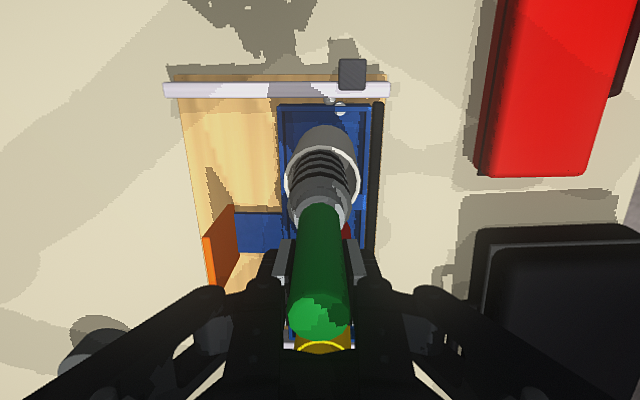

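Emit:
send_rows(rows=[[-1, 0, 0.0004, 0.008, 0], [-1, 0.0004, 0.0005, 0.01, 0], [-1, 0.001, 0.0005, 0.01, 0], [-1, 0.001, 0.0005, 0.01, 0], [-1, 0.0006, 0.0003, 0.006, 0], [-1, 0, 0, 0, 0], [-1, 0, 0, 0, 0]])

```text
clock: 53.3
eef_pos: [629.0, 71.9, 152.3]
tool_rot: [-3.094, 0.096, 1.502]
force: [0.3, -0.8, -0.6]
width: 22.7
```

```bash
python3 - <<'E'
from h import *
go(629,72,146,1.5);
E
```

```text
move tx 0.1 ty -0.0 tz 6.3 roll 0.0019 at [629.   71.9 152.3] [-3.094  0.096  1.502] F [ 0.3 -0.8 -0.6] w 22.7
```

Emit:
send_rows(rows=[[-1, 0.0003, 0.0002, 0.003, 0], [-1, 0.0003, 0.0002, 0.003, 0], [-1, 0, 0, 0, 0]])

```text
clock: 53.55
eef_pos: [629.5, 71.8, 146.1]
tool_rot: [-3.095, 0.096, 1.502]
force: [0.4, -0.4, -1.5]
width: 22.8
```

Emit:
send_rows(rows=[[-1, 0, 0, 0.002, 0], [-1, 0, 0, 0, 0]])

```text
clock: 53.72
eef_pos: [630.3, 71.2, 145.7]
tool_rot: [-3.098, 0.097, 1.502]
force: [-0.1, -1.2, -0.8]
width: 22.6
```

Emit:
send_rows(rows=[[-1, 0, 0, 0.002, 0], [-1, 0, 0, 0.001, 0], [-1, 0, 0, 0, 0]])

```text
clock: 53.97
eef_pos: [630.8, 70.7, 145.6]
tool_rot: [-3.1, 0.096, 1.502]
force: [-0.1, 0.1, -1.2]
width: 23.0
```

Emit:
send_rows(rows=[[-1, 0, 0, 0.004, 0]])

```text
clock: 54.05
eef_pos: [631.6, 69.6, 144.7]
tool_rot: [-3.103, 0.096, 1.502]
force: [-6.1, 2.9, 36.3]
width: 22.6
```

Emit:
send_rows(rows=[[-1, 0, 0, 0.004, 0]])

```text
clock: 54.13
eef_pos: [631.8, 68.9, 144.8]
tool_rot: [-3.104, 0.095, 1.503]
force: [-7.3, 4.3, 30.9]
width: 22.5
```

Emit:
send_rows(rows=[[-1, 0, -0.001, -0.006, 0], [-1, -0.0003, -0.001, -0.01, 0], [-1, -0.0006, -0.001, -0.011, 0], [-1, -0.0008, -0.0008, -0.011, 0], [-1, -0.001, -0.0006, -0.011, 0], [-1, -0.001, -0.0005, -0.01, 0], [-1, -0.0006, -0.0004, -0.006, 0], [-1, 0, 0, 0, 0], [-1, 0, 0, 0, 0]])

```text
clock: 54.88
eef_pos: [629.6, 70.8, 217.3]
tool_rot: [-3.107, 0.095, 1.502]
force: [-0.1, -0.4, -1.0]
width: 22.7
```

```bash
python3 - <<'E'
from h import *
go(629,72,145+75,1.5);
E
```

```text
move tx 1.1 ty -0.6 tz -2.7 roll 0.0022 at [629.6  70.8 217.3] [-3.107  0.095  1.502] F [-0.1 -0.4 -1. ] w 22.7
```

Emit:
send_rows(rows=[[-1, 0.001, 0, -0.003, 0], [-1, 0, 0, 0, 0], [-1, 0, 0, 0, 0], [-1, 0.0005, 0.0003, 0.006, 0], [-1, 0.001, 0.0004, 0.01, 0], [-1, 0.001, 0.0004, 0.011, 0], [-1, 0.001, 0.0004, 0.011, 0], [-1, 0.001, 0.0004, 0.011, 0], [-1, 0.001, 0.0004, 0.01, 0], [-1, 0.0005, 0.0003, 0.005, 0], [-1, 0, 0, 0, 0]])

```text
clock: 55.8
eef_pos: [628.1, 72.4, 145.2]
tool_rot: [-3.101, 0.096, 1.502]
force: [0.1, 1.1, 6.6]
width: 22.8
```

```bash
python3 - <<'E'
from h import *
go(629,72,145,1.5);
E
```

```text
move tx -0.3 ty 1.0 tz 0.2 roll 0.0023 at [628.1  72.4 145.2] [-3.101  0.096  1.502] F [0.1 1.1 6.6] w 22.8
```

Emit:
send_rows(rows=[[-1, 0, 0, 0.002, 0], [-1, 0, 0, -0.006, 0], [-1, -0.001, -0.0004, -0.011, 0], [-1, -0.001, -0.0004, -0.012, 0], [-1, -0.001, -0.0004, -0.012, 0], [-1, -0.001, -0.0004, -0.012, 0], [-1, -0.001, -0.0004, -0.012, 0], [-1, -0.001, -0.0004, -0.012, 0], [-1, -0.001, -0.0004, -0.012, 0], [-1, -0.001, -0.0004, -0.012, 0], [-1, -0.001, -0.0004, -0.01, 0], [-1, 0, 0, 0, 0]])

```text
clock: 56.8
eef_pos: [630.6, 72.3, 271.3]
tool_rot: [-3.108, 0.096, 1.501]
force: [0.5, -0.8, -1.1]
width: 22.9
```

```bash
python3 - <<'E'
from h import *
go(617,-116,265,1.5);print(read_state()["qpos"].round(3))
E
```

```text
move tx -188.7 ty -0.4 tz 6.3 roll 0.001 at [630.6  72.3 271.3] [-3.108  0.096  1.501] F [ 0.5 -0.8 -1.1] w 22.9
[-0.776  0.903  1.24   1.478 -0.756  1.363  0.42 ]
```

Emit:
send_rows(rows=[[-1, -0.008, 0, 0.0005, 0], [-1, -0.013, 0, 0.001, 0], [-1, -0.014, 0, 0.001, 0], [-1, -0.014, 0, 0.001, 0], [-1, -0.014, 0, 0.001, 0], [-1, -0.014, 0, 0.001, 0], [-1, -0.014, 0, 0.001, 0], [-1, -0.014, 0, 0.001, 0], [-1, -0.014, 0, 0.001, 0], [-1, -0.014, 0, 0.001, 0], [-1, -0.014, 0, 0.001, 0], [-1, -0.012, 0, 0.001, 0]])

```text
clock: 57.8
eef_pos: [615.2, -104.2, 272.7]
tool_rot: [-3.103, 0.097, 1.498]
force: [0.5, 0.5, -1.4]
width: 22.3
```

```bash
python3 - <<'E'
from h import *
go(617,-116,265,1.5);print(read_state()["qpos"].round(3))
E
```

```text
move tx -11.6 ty 2.7 tz 7.7 roll -0.0015 at [ 615.2 -104.2  272.7] [-3.103  0.097  1.498] F [ 0.5  0.5 -1.4] w 22.3
[-0.519  0.861  1.212  1.53  -0.718  1.296  0.682]
```

Emit:
send_rows(rows=[[-1, -0.005, 0.001, 0, 0], [-1, -0.004, 0.001, 0, 0], [-1, 0, 0, 0, 0], [-1, 0, 0, 0, 0], [-1, 0, 0, 0, 0], [-1, 0, 0, 0, 0]])

```text
clock: 58.3
eef_pos: [616.1, -117.5, 273.9]
tool_rot: [-3.103, 0.097, 1.495]
force: [0.6, 0.1, -1.0]
width: 23.1
```

```bash
python3 - <<'E'
from h import *
s,p,C=wristrims(98,112,tag='w14')
go(617,-116,265,1.5,s)
brush()
E
```

```text
comp [ 288    7   69   78 1038] [620.2 -16.2] 27.8 z 104.8 [620.1 -16. ] [59. 60.]
comp [293 124  61  51 500] [ 614.  -111.1] 27.8 z 104.7 [ 614.1 -107.1] [59. 50.]
move tx 1.6 ty 0.7 tz 8.9 roll -0.0052 at [ 616.1 -117.5  273.9] [-3.103  0.097  1.495] F [ 0.6  0.1 -1. ] w 23.1
scene 360 camdir [0.9  0.44 0.  ]
  dz -118 n 34 [5.5 6.5] [23. 37.] med [11.6 12.1]
  dz -103 n 47 [4.9 6.5] [29. 37.] med [12.6 14.8]
  dz -88 n 44 [5.1 6.7] [29. 37.] med [14.  12.7]
  dz -73 n 46 [4.2 6.6] [30. 36.] med [12.9 13. ]
  dz -58 n 52 [1.5 4.5] [35. 41.] med [14.3 10.6]
  dz -43 n 88 [-0.4  5.1] [37. 40.] med [ 9.8 11.8]
  dz -28 n 46 [1.5 3.6] [25. 30.] med [9.  9.8]
top 39 camdir [-0.88  0.48  0.  ]
  dz -118 n 5 [-15.8  17.8] [14. 12.] med [-16.6  18.2]
  dz -103 n 6 [-13.2  18.9] [16. 13.] med [-16.1  18.8]
  dz -88 n 5 [-15.2  16.9] [ 9. 12.] med [-17.1  17.1]
  dz -73 n 5 [-13.4  19.2] [10.  9.] med [-15.3  20.9]
  dz -58 n 5 [-13.1  19.1] [8. 7.] med [-14.5  19. ]
  dz -43 n 10 [-11.2  15.3] [10.  9.] med [-11.7  16.7]
```

View pics/w14.png

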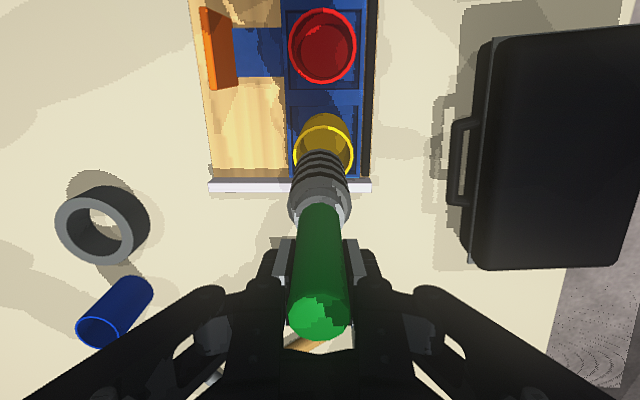

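Emit:
send_rows(rows=[[-1, 0.0008, 0.0004, 0.008, 0], [-1, 0.001, 0.0004, 0.011, 0], [-1, 0.001, 0.0004, 0.012, 0], [-1, 0.001, 0.0004, 0.012, 0], [-1, 0.001, 0.0004, 0.012, 0], [-1, 0.001, 0.0004, 0.006, 0], [-1, 0, 0, 0, 0], [-1, 0, 0, 0, 0], [-1, 0, 0, 0, 0]])

```text
clock: 59.2
eef_pos: [614.9, -115.8, 202.9]
tool_rot: [-3.098, 0.096, 1.497]
force: [-0.1, -0.1, -0.6]
width: 22.8
```

```bash
python3 - <<'E'
from h import *
go(616.5,-117,146,1.5)
s=read_state();p=get_image("wrist");cv2.imwrite("pics/w15.png",p["image"])
E
```

```text
move tx -1.1 ty 1.7 tz 56.9 roll -0.0032 at [ 614.9 -115.8  202.9] [-3.098  0.096  1.497] F [-0.1 -0.1 -0.6] w 22.8
```

View pics/w15.png

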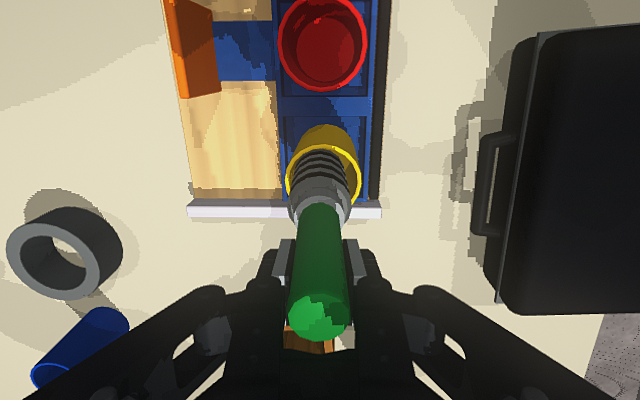

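Brush is inside the yellow cup's rim, centred. Down to the bottom.

Emit:
send_rows(rows=[[-1, 0, 0.001, 0.008, 0], [-1, 0.0006, 0.0008, 0.011, 0], [-1, 0.001, 0.0004, 0.011, 0], [-1, 0.001, 0.0004, 0.011, 0], [-1, 0.0006, 0.0003, 0.006, 0], [-1, 0, 0, 0, 0], [-1, 0, 0, 0, 0]])

```text
clock: 59.83
eef_pos: [616.4, -117.8, 151.6]
tool_rot: [-3.1, 0.097, 1.497]
force: [0.5, 0.3, -1.2]
width: 22.6
```

```bash
python3 - <<'E'
from h import *
go(616.5,-117,145,1.5)
E
```

```text
move tx 0.8 ty 0.0 tz 6.6 roll -0.0034 at [ 616.4 -117.8  151.6] [-3.1    0.097  1.497] F [ 0.5  0.3 -1.2] w 22.6
```

Emit:
send_rows(rows=[[-1, 0.001, 0.0002, 0.004, 0], [-1, 0.0003, 0.0002, 0.003, 0], [-1, 0, 0, 0.002, 0]])

```text
clock: 60.08
eef_pos: [617.1, -118.4, 144.9]
tool_rot: [-3.102, 0.098, 1.497]
force: [-4.1, 3.0, 21.0]
width: 22.7
```

Emit:
send_rows(rows=[[-1, 0, 0, 0.003, 0]])

```text
clock: 60.17
eef_pos: [617.1, -119.1, 144.9]
tool_rot: [-3.103, 0.097, 1.497]
force: [-4.2, 4.7, 22.4]
width: 22.7
```

Emit:
send_rows(rows=[[-1, 0, -0.0004, -0.006, 0], [-1, -0.0006, -0.0005, -0.011, 0], [-1, -0.0008, -0.0005, -0.011, 0], [-1, -0.0008, -0.0005, -0.011, 0], [-1, -0.0008, -0.0005, -0.011, 0], [-1, -0.0008, -0.0005, -0.011, 0], [-1, -0.0006, -0.0004, -0.007, 0], [-1, 0, 0, 0, 0], [-1, 0, 0, 0, 0]])

```text
clock: 60.92
eef_pos: [617.9, -117.4, 223.1]
tool_rot: [-3.109, 0.098, 1.497]
force: [0.5, 0.6, -0.8]
width: 22.6
```

```bash
python3 - <<'E'
from h import *
go(616.5,-117,145+75,1.5)
E
```

```text
move tx 0.3 ty -1.5 tz 3.1 roll -0.0033 at [ 617.9 -117.4  223.1] [-3.109  0.098  1.497] F [ 0.5  0.6 -0.8] w 22.6
```

Emit:
send_rows(rows=[[-1, 0.0008, -0.001, 0.007, 0], [-1, 0.001, 0.0003, 0.011, 0], [-1, 0.001, 0.0004, 0.012, 0], [-1, 0.001, 0.0004, 0.012, 0], [-1, 0.001, 0.0004, 0.012, 0], [-1, 0.001, 0.0004, 0.011, 0], [-1, 0.0006, 0.0003, 0.005, 0], [-1, 0, 0, 0, 0], [-1, 0, 0, 0, 0]])

```text
clock: 61.67
eef_pos: [615.4, -118.6, 145.2]
tool_rot: [-3.106, 0.099, 1.496]
force: [-0.9, 1.6, 2.7]
width: 22.7
```

```bash
python3 - <<'E'
from h import *
go(616.5,-117,145,1.5)
E
```

```text
move tx 1.7 ty 0.9 tz 0.2 roll -0.0036 at [ 615.4 -118.6  145.2] [-3.106  0.099  1.496] F [-0.9  1.6  2.7] w 22.7
```

Bottom contact again. Press lightly once, then lift out.

Emit:
send_rows(rows=[[-1, 0, 0, 0.002, 0], [-1, 0, 0, -0.006, 0], [-1, -0.0008, -0.0004, -0.011, 0], [-1, -0.0008, -0.0004, -0.012, 0], [-1, -0.0008, -0.0004, -0.012, 0], [-1, -0.0008, -0.0004, -0.012, 0], [-1, -0.001, -0.0004, -0.012, 0], [-1, -0.001, -0.0004, -0.012, 0], [-1, -0.001, -0.0004, -0.012, 0], [-1, -0.001, -0.0004, -0.012, 0], [-1, -0.001, -0.0004, -0.01, 0], [-1, 0, 0, 0, 0]])

```text
clock: 62.67
eef_pos: [616.3, -117.3, 267.2]
tool_rot: [-3.108, 0.101, 1.495]
force: [0.0, -0.7, -0.7]
width: 22.4
```

```bash
python3 - <<'E'
from h import *
go(622.5,-22,265,1.5)
E
```

```text
move tx 95.5 ty -1.0 tz 2.2 roll -0.0045 at [ 616.3 -117.3  267.2] [-3.108  0.101  1.495] F [ 0.  -0.7 -0.7] w 22.4
```

Emit:
send_rows(rows=[[-1, 0.007, 0, -0.001, -0.005], [-1, 0.012, 0, -0.0013, 0], [-1, 0.013, 0, -0.0014, 0], [-1, 0.013, 0, -0.0014, 0], [-1, 0.013, 0, -0.0014, 0], [-1, 0.013, 0, -0.0014, 0], [-1, 0.011, 0, -0.001, 0], [-1, 0.005, 0, -0.0005, 0], [-1, 0, 0, 0, 0], [-1, 0, 0, 0, 0], [-1, 0, 0, 0, 0]])

```text
clock: 63.58
eef_pos: [622.5, -15.0, 264.4]
tool_rot: [-3.102, 0.098, 1.508]
force: [-0.8, 0.3, -0.9]
width: 22.5
```

```bash
python3 - <<'E'
from h import *
s,p,C=wristrims(98,112,tag='w16')
go(622.5,-22,146,1.5,s)
E
```

```text
comp [ 290   18   70   78 1068] [626.9  76.9] 27.7 z 104.8 [626.9  77.2] [59. 60.]
comp [292 133  63  50 492] [620.3 -15.3] 27.9 z 104.6 [620.4 -10.3] [59. 48.]
move tx -7.0 ty 0.4 tz 118.4 roll 0.0081 at [622.5 -15.  264.4] [-3.102  0.098  1.508] F [-0.8  0.3 -0.9] w 22.5
```

View pics/w16.png

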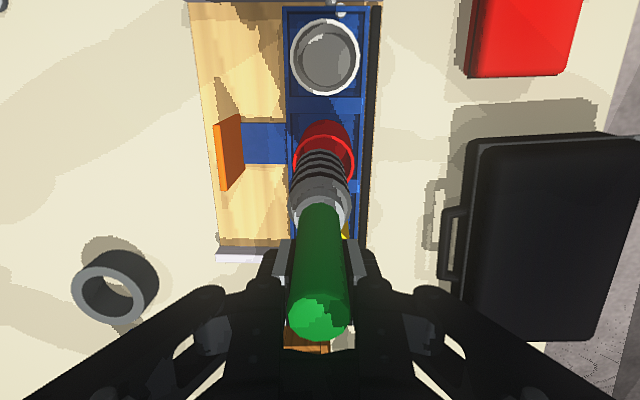

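Red cup at (322,160) below; target TCP (622.5,-21.5).

Emit:
send_rows(rows=[[-1, -0.004, 0, 0, 0.008], [-1, -0.003, 0, 0, 0], [-1, 0, 0, 0, 0], [-1, 0.0008, 0.0004, 0.008, 0], [-1, 0.001, 0.0004, 0.011, 0], [-1, 0.001, 0.0004, 0.012, 0], [-1, 0.001, 0.0004, 0.012, 0], [-1, 0.0008, 0.0003, 0.007, 0], [-1, 0, 0, 0, 0], [-1, 0, 0, 0, 0], [-1, 0, 0, 0, 0]])

```text
clock: 64.55
eef_pos: [620.1, -27.5, 207.9]
tool_rot: [-3.1, 0.1, 1.492]
force: [-0.2, 0.2, -0.3]
width: 22.7
```

```bash
python3 - <<'E'
from h import *
go(622.5,-21.5,146,1.5)
s=read_state();p=get_image("wrist");cv2.imwrite("pics/w17.png",p["image"])
E
```

```text
move tx 6.2 ty 1.9 tz 61.9 roll -0.0083 at [620.1 -27.5 207.9] [-3.1    0.1    1.492] F [-0.2  0.2 -0.3] w 22.7
```

View pics/w17.png

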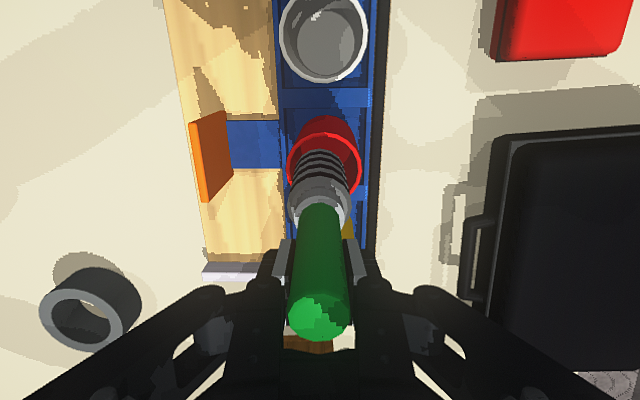

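Emit:
send_rows(rows=[[-1, 0.003, 0.001, 0, -0.008], [-1, 0.003, 0.001, 0, 0], [-1, 0, 0, 0, 0], [-1, 0.0008, 0.0004, 0.008, 0], [-1, 0.001, 0.0004, 0.012, 0], [-1, 0.001, 0.0004, 0.012, 0], [-1, 0.001, 0.0004, 0.012, 0], [-1, 0.0008, 0.0003, 0.007, 0], [-1, 0, 0, 0, 0], [-1, 0, 0, 0, 0]])

```text
clock: 65.43
eef_pos: [623.0, -21.3, 150.9]
tool_rot: [-3.1, 0.099, 1.501]
force: [0.3, -0.2, 0.2]
width: 22.8
```

```bash
python3 - <<'E'
from h import *
go(622.5,-21.5,145,1.5)
E
```

```text
move tx -0.3 ty -0.5 tz 5.9 roll 0.0014 at [623.  -21.3 150.9] [-3.1    0.099  1.501] F [ 0.3 -0.2  0.2] w 22.8
```

Emit:
send_rows(rows=[[-1, 0.0003, 0, 0.004, 0], [-1, 0.0003, 0, 0.003, 0], [-1, 0, 0, 0.002, 0]])

```text
clock: 65.68
eef_pos: [623.2, -22.9, 145.0]
tool_rot: [-3.102, 0.1, 1.501]
force: [-4.6, 3.2, 17.2]
width: 22.8
```

Emit:
send_rows(rows=[[-1, 0, 0, 0.003, 0]])

```text
clock: 65.77
eef_pos: [623.3, -23.4, 145.0]
tool_rot: [-3.103, 0.099, 1.501]
force: [-5.3, 4.4, 21.1]
width: 22.5
```

Emit:
send_rows(rows=[[-1, 0, -0.0004, -0.006, 0], [-1, -0.0007, -0.0005, -0.011, 0], [-1, -0.0009, -0.0005, -0.011, 0], [-1, -0.0009, -0.0005, -0.011, 0], [-1, -0.0009, -0.0005, -0.011, 0], [-1, -0.0009, -0.0005, -0.011, 0], [-1, -0.0006, -0.0004, -0.006, 0], [-1, 0, 0, 0, 0], [-1, 0, 0, 0, 0]])

```text
clock: 66.52
eef_pos: [624.2, -22.4, 222.5]
tool_rot: [-3.11, 0.099, 1.501]
force: [-0.6, -0.1, -1.1]
width: 22.7
```

```bash
python3 - <<'E'
from h import *
go(622.5,-21.5,145+75,1.5)
E
```

```text
move tx 0.8 ty -1.7 tz 2.5 roll 0.0006 at [624.2 -22.4 222.5] [-3.11   0.099  1.501] F [-0.6 -0.1 -1.1] w 22.7
```

Emit:
send_rows(rows=[[-1, 0.001, -0.0015, 0.007, 0], [-1, 0.001, 0.0003, 0.011, 0], [-1, 0.001, 0.0004, 0.012, 0], [-1, 0.001, 0.0004, 0.012, 0], [-1, 0.001, 0.0004, 0.012, 0], [-1, 0.001, 0.0004, 0.011, 0], [-1, 0.0006, 0.0003, 0.005, 0], [-1, 0, 0, 0, 0], [-1, 0, 0, 0.002, 0]])

```text
clock: 67.27
eef_pos: [621.8, -24.6, 144.9]
tool_rot: [-3.108, 0.101, 1.501]
force: [-3.7, 3.8, 24.6]
width: 23.0
```

```bash
python3 - <<'E'
from h import *
go(622.5,-21.5,145,1.5)
E
```

```text
move tx 3.2 ty 0.5 tz -0.1 roll 0.0005 at [621.8 -24.6 144.9] [-3.108  0.101  1.501] F [-3.7  3.8 24.6] w 23.0
```

Emit:
send_rows(rows=[[-1, 0, 0, -0.006, 0], [-1, 0, -0.0004, -0.011, 0], [-1, -0.0008, -0.0004, -0.012, 0], [-1, -0.001, -0.0004, -0.012, 0], [-1, -0.001, -0.0004, -0.012, 0], [-1, -0.001, -0.0004, -0.012, 0], [-1, -0.001, -0.0004, -0.012, 0], [-1, -0.001, -0.0004, -0.012, 0], [-1, -0.001, -0.0004, -0.012, 0], [-1, -0.001, -0.0004, -0.012, 0], [-1, -0.001, -0.0004, -0.012, 0], [-1, -0.001, 0, -0.012, 0]])

```text
clock: 68.27
eef_pos: [621.6, -20.4, 292.8]
tool_rot: [-3.105, 0.102, 1.499]
force: [0.4, -0.0, -1.6]
width: 22.8
```

```bash
python3 - <<'E'
from h import *
go(574,-330.5,285,1.5);print(read_state()["qpos"].round(3))
E
```

```text
move tx -312.7 ty -25.4 tz 7.8 roll -0.0006 at [621.6 -20.4 292.8] [-3.105  0.102  1.499] F [ 0.4 -0.  -1.6] w 22.8
[-0.654  0.847  1.229  1.498 -0.696  1.345  0.534]
```

Emit:
send_rows(rows=[[-1, -0.008, -0.0005, 0.0008, 0], [-1, -0.013, -0.001, 0.0013, 0], [-1, -0.014, -0.0011, 0.0014, 0], [-1, -0.014, -0.0011, 0.0014, 0], [-1, -0.014, -0.0011, 0.0014, 0], [-1, -0.014, -0.0011, 0.0014, 0], [-1, -0.014, -0.0011, 0.0014, 0], [-1, -0.014, -0.0011, 0.0014, 0], [-1, -0.014, -0.0011, 0.0014, 0], [-1, -0.014, -0.0011, 0.0014, 0], [-1, -0.014, -0.0011, 0.0014, 0], [-1, -0.014, -0.0011, 0.0014, 0]])

```text
clock: 69.27
eef_pos: [589.4, -201.0, 291.8]
tool_rot: [-3.099, 0.103, 1.491]
force: [0.3, 0.4, -0.2]
width: 22.6
```

Emit:
send_rows(rows=[[-1, -0.014, -0.0011, 0.0014, 0], [-1, -0.014, -0.0011, 0.0014, 0], [-1, -0.014, -0.0011, 0.0014, 0], [-1, -0.014, -0.0011, 0.0014, 0], [-1, -0.014, -0.0011, 0.0014, 0], [-1, -0.014, -0.0011, 0.0014, 0], [-1, -0.014, -0.0011, 0.0014, 0], [-1, -0.014, -0.0011, 0.0014, 0], [-1, -0.014, -0.0011, 0.0014, 0], [-1, -0.006, 0, 0, 0], [-1, 0, 0, 0, 0], [-1, 0, 0, 0, 0]])

```text
clock: 70.27
eef_pos: [546.9, -360.2, 286.5]
tool_rot: [-3.084, 0.103, 1.462]
force: [0.1, 1.0, -0.7]
width: 23.0
```

```bash
python3 - <<'E'
from h import *
go(574,-330.5,285,1.5);print(read_state()["qpos"].round(3))
E
```

```text
move tx 32.4 ty 23.7 tz 1.5 roll -0.0382 at [ 546.9 -360.2  286.5] [-3.084  0.103  1.462] F [ 0.1  1.  -0.7] w 23.0
[-0.065  0.841  1.139  1.444 -0.66   1.289  0.976]
```

Emit:
send_rows(rows=[[-1, 0.005, 0.004, -0.0005, -0.02], [-1, 0.008, 0.006, -0.001, -0.018], [-1, 0.008, 0.006, -0.001, 0], [-1, 0.006, 0.005, -0.001, 0], [-1, 0.002, 0.001, 0, 0], [-1, 0, 0, 0, 0], [-1, 0, 0, 0, 0], [-1, 0, 0, 0, 0], [-1, 0, 0, 0, 0]])

```text
clock: 71.02
eef_pos: [577.3, -323.4, 284.3]
tool_rot: [-3.079, 0.097, 1.514]
force: [0.1, 0.6, -0.6]
width: 22.8
```

```bash
python3 - <<'E'
from h import *
go(574,-330.5,285,1.5)
brush()
s=read_state();p=get_image("wrist");cv2.imwrite("pics/w18.png",p["image"])
C=cloud(p,s)
m=(C[...,2]>58)&(C[...,2]<70)&(abs(C[...,0]-575)<50)&(abs(C[...,1]+326)<50)
print(m.sum(),(C[m].min(0)+C[m].max(0))/2,np.ptp(C[m],axis=0))
E
```

```text
move tx -7.3 ty -2.9 tz -0.7 roll 0.014 at [ 577.3 -323.4  284.3] [-3.079  0.097  1.514] F [ 0.1  0.6 -0.6] w 22.8
scene 375 camdir [0.79 0.62 0.  ]
  dz -118 n 39 [-0.2  5.3] [32. 38.] med [ 9.8 12.1]
  dz -103 n 43 [-1.3  6.7] [33. 35.] med [ 8.3 17.6]
  dz -88 n 57 [-1.4  6.1] [35. 37.] med [ 9.9 14.4]
  dz -73 n 51 [0.9 3.9] [35. 37.] med [ 9.2 16.4]
  dz -58 n 62 [-2.6  3.1] [41. 40.] med [11.  12.2]
  dz -43 n 71 [-1.   4.4] [34. 38.] med [ 7.8 12. ]
  dz -28 n 44 [-0.1  4.8] [27. 27.] med [6.6 9.2]
  dz -13 n 8 [3.6 9.1] [17.  9.] med [ 4.9 10.7]
top 0 camdir [nan nan nan]
1414 [ 572.09714882 -326.43313843   62.39757168] [71.95890896 72.15860572  8.63372737]h.py:43: RuntimeWarning: Mean of empty slice.
  v=cam-X.mean(0);v[2]=0;v/=np.linalg.norm(v)
  ret = um.true_divide(
```

View pics/w18.png

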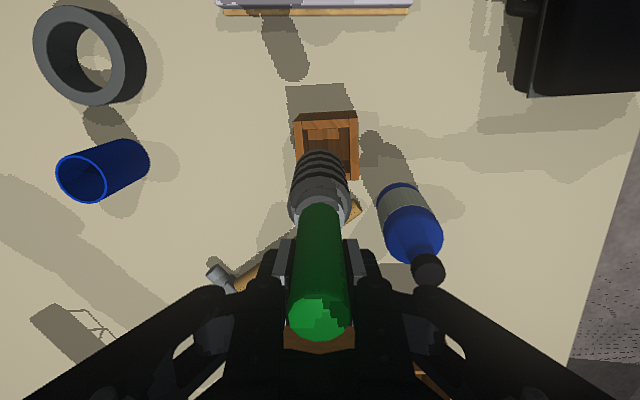

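Emit:
send_rows(rows=[[-1, -0.004, 0, 0, 0.014], [-1, -0.004, 0, 0, 0], [-1, 0, 0, 0, 0], [-1, 0.0008, 0.0005, 0.008, 0], [-1, 0.001, 0.0007, 0.012, 0], [-1, 0.001, 0.0007, 0.012, 0], [-1, 0.001, 0.0007, 0.012, 0], [-1, 0.001, 0.0006, 0.01, 0], [-1, 0, 0, 0, 0], [-1, 0, 0, 0, 0], [-1, 0, 0, 0, 0]])

```text
clock: 72.08
eef_pos: [574.2, -333.7, 222.5]
tool_rot: [-3.077, 0.096, 1.495]
force: [-0.5, 0.4, -1.0]
width: 22.5
```

```bash
python3 - <<'E'
from h import *
go(576,-332,135,1.5)
E
```

```text
move tx 1.9 ty 1.7 tz 87.5 roll -0.0055 at [ 574.2 -333.7  222.5] [-3.077  0.096  1.495] F [-0.5  0.4 -1. ] w 22.5
```

Emit:
send_rows(rows=[[-1, 0.002, 0.002, 0, 0], [-1, 0, 0, 0, 0], [-1, 0.0008, 0.0005, 0.008, 0], [-1, 0.001, 0.0007, 0.01, 0], [-1, 0.0006, 0.0004, 0.006, 0], [-1, 0, 0, 0, 0], [-1, 0, 0, 0, 0], [-1, 0, 0, 0, 0]])

```text
clock: 72.75
eef_pos: [577.5, -331.9, 196.8]
tool_rot: [-3.079, 0.097, 1.495]
force: [0.6, -0.5, -1.4]
width: 22.6
```

```bash
python3 - <<'E'
from h import *
go(576,-332,135,1.5)
p=get_image("wrist");a=p["image"][100:300,220:420]
q=get_image("scene");b=q["image"][130:230,170:270]
cv2.imwrite("pics/w19.png",np.hstack([cv2.resize(a,(400,400)),cv2.resize(b,(400,400))]))
E
```

```text
move tx -0.2 ty -1.5 tz 61.8 roll -0.0046 at [ 577.5 -331.9  196.8] [-3.079  0.097  1.495] F [ 0.6 -0.5 -1.4] w 22.6
```

View pics/w19.png

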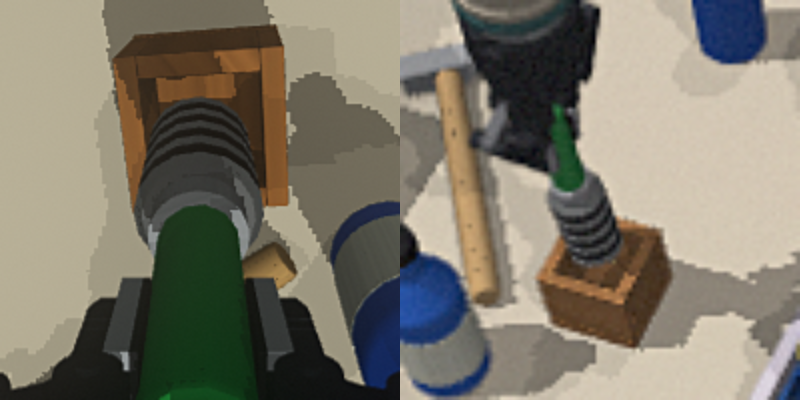

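Emit:
send_rows(rows=[[-1, 0.0005, 0.0004, 0.006, 0], [-1, 0.001, 0.0006, 0.01, 0], [-1, 0.001, 0.0006, 0.01, 0], [-1, 0.0006, 0.0004, 0.006, 0], [-1, 0, 0, 0, 0], [-1, 0, 0, 0, 0]])

```text
clock: 73.35
eef_pos: [577.7, -332.2, 161.4]
tool_rot: [-3.08, 0.098, 1.495]
force: [1.2, -0.2, -0.6]
width: 22.9
```

```bash
python3 - <<'E'
from h import *
go(576,-332,135,1.5)
E
```

```text
move tx 0.1 ty -1.7 tz 26.4 roll -0.0047 at [ 577.7 -332.2  161.4] [-3.08   0.098  1.495] F [ 1.2 -0.2 -0.6] w 22.9
```

Emit:
send_rows(rows=[[-1, 0.0006, 0, 0.008, 0], [-1, 0.001, 0.0003, 0.009, 0], [-1, 0.0005, 0.0003, 0.005, 0], [-1, 0, 0, 0, 0], [-1, 0, 0, 0, 0]])

```text
clock: 73.77
eef_pos: [576.8, -332.2, 136.6]
tool_rot: [-3.079, 0.098, 1.495]
force: [0.4, 0.0, -0.2]
width: 22.7
```

Emit:
send_rows(rows=[[-1, 0, 0, 0.002, 0], [-1, 0, 0, 0.001, 0]])

```text
clock: 73.93
eef_pos: [576.7, -333.0, 134.4]
tool_rot: [-3.08, 0.099, 1.495]
force: [-1.3, 0.6, 3.6]
width: 22.9
```

Emit:
send_rows(rows=[[-0.2, 0, 0, 0, 0], [0.2, 0, 0, 0, 0], [0.5, 0, 0, 0, 0], [0.5, 0, 0, 0, 0], [0.5, 0, 0, 0, 0], [0.5, -0.0005, -0.0003, -0.006, 0], [0.5, -0.001, -0.0006, -0.012, 0], [0.5, -0.001, -0.0006, -0.012, 0], [0.5, -0.001, -0.0006, -0.012, 0], [0.5, -0.001, -0.0006, -0.012, 0], [0.5, -0.001, -0.0006, -0.012, 0], [0.5, -0.001, -0.0006, -0.012, 0]])

```text
clock: 74.93
eef_pos: [577.7, -332.3, 221.2]
tool_rot: [-3.081, 0.1, 1.495]
force: [-0.8, -0.7, 0.5]
width: 64.1
```

Emit:
send_rows(rows=[[0.5, -0.001, -0.0006, -0.012, 0], [0.5, -0.001, -0.0006, -0.012, 0], [0.5, -0.001, -0.0006, -0.012, 0], [0.5, 0, 0, 0, 0], [0.5, 0, 0, 0, 0]])

```text
clock: 75.35
eef_pos: [579.2, -333.1, 266.8]
tool_rot: [-3.088, 0.103, 1.494]
force: [0.2, 0.5, -0.7]
width: 63.9
```

```bash
python3 - <<'E'
from h import *
s,p,C=wristrims(168,190,tag='w20')
go(516,-2,260,1.5,s);print(s["qpos"].round(3))
E
```

```text
comp [298 166  31  33 811] [ 570.7 -327.4] 8.5 z 178.6 [ 570.3 -328. ] [23. 22.]
comp [427 261  24  25 350] [ 669.4 -417.5] 8.1 z 168.9 [ 669.6 -418.6] [20. 25.]
move tx 325.3 ty -88.3 tz 6.8 roll -0.0057 at [ 579.2 -333.1  266.8] [-3.088  0.103  1.494] F [ 0.2  0.5 -0.7] w 63.9
[-0.103  0.874  1.118  1.428 -0.683  1.273  0.95 ]
```

View pics/w20.png

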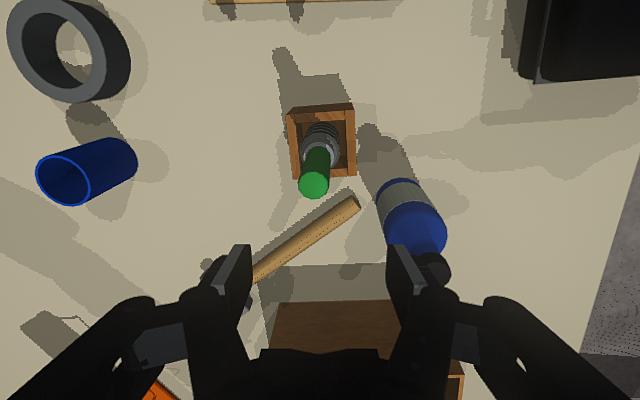

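Emit:
send_rows(rows=[[0.5, 0.008, -0.002, -0.001, 0], [0.5, 0.013, -0.0035, -0.0013, 0], [0.5, 0.015, -0.004, -0.0015, 0], [0.5, 0.015, -0.004, -0.0015, 0], [0.5, 0.015, -0.004, -0.0015, 0], [0.5, 0.015, -0.004, -0.0015, 0], [0.5, 0.015, -0.004, -0.0015, 0], [0.5, 0.015, -0.004, -0.0015, 0], [0.5, 0.015, -0.004, -0.0015, 0], [0.5, 0.015, -0.004, -0.0015, 0], [0.5, 0.015, -0.004, -0.0015, 0], [0.5, 0.015, -0.004, -0.0015, 0]])

```text
clock: 76.4
eef_pos: [539.8, -144.0, 258.6]
tool_rot: [-3.069, 0.097, 1.491]
force: [-0.6, 0.1, 1.0]
width: 64.2
```

Emit:
send_rows(rows=[[0.5, 0.015, -0.004, -0.0015, 0], [0.5, 0.015, -0.004, -0.0015, 0], [0.5, 0.015, -0.004, -0.0015, 0], [0.5, 0.015, -0.004, -0.0015, 0], [0.5, 0.015, -0.004, -0.0015, 0], [0.5, 0.012, -0.004, -0.001, 0], [0.5, 0.006, -0.002, 0, 0], [0.5, 0, 0, 0, 0], [0.5, 0, 0, 0, 0], [0.5, 0, 0, 0, 0]])

```text
clock: 77.23
eef_pos: [514.3, -32.6, 252.2]
tool_rot: [-3.052, 0.092, 1.501]
force: [-1.1, 0.8, 0.4]
width: 64.3
```

```bash
python3 - <<'E'
from h import *
s,p,C=wristrims(98,112,tag='w21')
go(512.5,-6,260,1.5,s);print(s["qpos"].round(3))
im=p["image"].astype(int);b,g,r=im[...,0],im[...,1],im[...,2]
T=C[(r>2*b)&(r>1.5*g)&(g>40)&(C[...,2]>50)&(C[...,2]<96)&(abs(C[...,0]-512)<30)&(abs(C[...,1])<60)]
T=T[T[:,2]>80];print(len(T),T.min(0),T.max(0))
E
```

```text
comp [ 431    0   87   65 1118] [626.2  76.9] 27.8 z 104.5 [627.   70.4] [60. 46.]
comp [ 418  108   74   69 1176] [619.6 -15.4] 28.0 z 104.5 [620.3 -15.8] [61. 59.]
comp [408 211  65  56 949] [ 613.6 -110.4] 28.0 z 104.1 [ 614.1 -111. ] [60. 59.]
move tx 26.4 ty -3.6 tz -7.8 roll 0.001 at [514.3 -32.6 252.2] [-3.052  0.092  1.501] F [-1.1  0.8  0.4] w 64.3
[-0.732  0.775  1.239  1.801 -0.662  1.19   0.64 ]
657 [509.13893256 -43.28399047  80.54065351] [520.49798835  25.76265741  90.91094364]
```

View pics/w21.png

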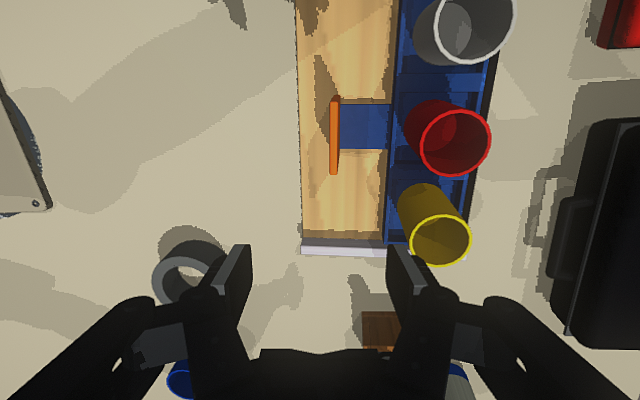

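Emit:
send_rows(rows=[[0.5, 0.008, 0.001, 0, 0], [0.5, 0.009, 0.001, 0, 0], [0.5, 0.006, 0, 0, 0], [0.5, 0.0007, 0.0007, 0.008, 0], [0.5, 0.0011, 0.0011, 0.012, 0], [0.5, 0.0011, 0.0011, 0.012, 0], [0.5, 0.0011, 0.0011, 0.012, 0], [0.5, 0.0011, 0.0011, 0.012, 0], [0.5, 0.0011, 0.0011, 0.012, 0], [0.5, 0.0011, 0.0011, 0.008, 0], [0.5, 0, 0, 0, 0], [0.5, 0, 0, 0, 0]])

```text
clock: 78.28
eef_pos: [517.5, -10.8, 162.7]
tool_rot: [-3.048, 0.094, 1.495]
force: [0.3, 0.3, -0.1]
width: 64.3
```

```bash
python3 - <<'E'
from h import *
go(514,-9,60,1.5);print(read_state()["qpos"].round(3))
E
```

```text
move tx 1.5 ty -3.7 tz 102.7 roll -0.0048 at [517.5 -10.8 162.7] [-3.048  0.094  1.495] F [ 0.3  0.3 -0.1] w 64.3
[-0.716  0.882  1.133  1.882 -0.793  1.049  0.675]
```

Emit:
send_rows(rows=[[0.5, 0.001, -0.002, 0.004, -0.005], [0.5, 0.0015, -0.001, 0.01, 0], [0.5, 0.0011, 0.0005, 0.011, 0], [0.5, 0.0011, 0.001, 0.011, 0], [0.5, 0.001, 0.001, 0.01, 0], [0.5, 0, 0, 0, 0], [0.5, 0, 0, 0, 0], [0.5, 0, 0, 0, 0]])

```text
clock: 78.95
eef_pos: [512.9, -9.1, 112.2]
tool_rot: [-3.049, 0.093, 1.501]
force: [-0.2, -0.4, 0.3]
width: 64.1
```

```bash
python3 - <<'E'
from h import *
go(512.5,-9,60,1.5)
p=get_image("wrist");cv2.imwrite("pics/w22.png",p["image"])
E
```

```text
move tx 0.1 ty -0.4 tz 52.2 roll 0.0007 at [512.9  -9.1 112.2] [-3.049  0.093  1.501] F [-0.2 -0.4  0.3] w 64.1
```

View pics/w22.png

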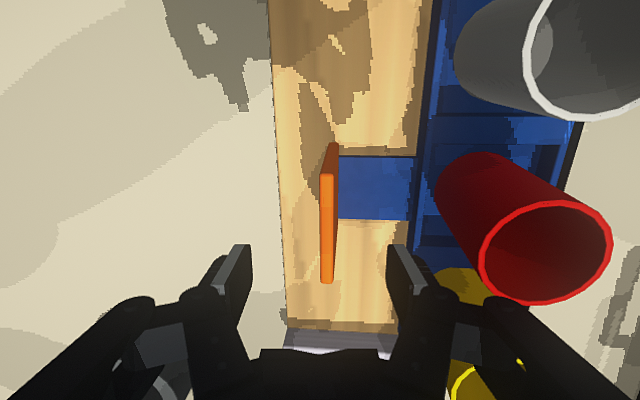

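Tab (330,215) lies between the fingers. Descend and pinch.

Emit:
send_rows(rows=[[0.5, 0.0006, 0.0006, 0.007, 0], [0.5, 0.001, 0.001, 0.011, 0], [0.5, 0.001, 0.001, 0.011, 0], [0.5, 0.001, 0.001, 0.01, 0], [0.5, 0.0005, 0.0005, 0.004, 0], [0.5, 0, 0, 0, 0], [0.5, 0, 0, 0, 0], [0.5, 0, 0, 0, 0]])

```text
clock: 79.67
eef_pos: [513.7, -9.4, 64.4]
tool_rot: [-3.05, 0.094, 1.501]
force: [0.4, -0.5, 0.6]
width: 63.9
```

```bash
python3 - <<'E'
from h import *
go(512.5,-9,60,1.5)
E
```

```text
move tx 0.3 ty -1.2 tz 4.4 roll 0.0007 at [513.7  -9.4  64.4] [-3.05   0.094  1.501] F [ 0.4 -0.5  0.6] w 63.9
```

Emit:
send_rows(rows=[[0.5, 0, -0.001, 0.004, 0], [0, 0, 0, 0, 0], [-1, 0, 0, 0, 0], [-1, 0, 0, 0, 0], [-1, 0, 0, 0, 0], [-1, 0, 0, 0, 0], [-1, 0, 0, 0, 0], [-1, 0, 0, 0, 0], [-1, 0, 0, 0, 0], [-1, 0, 0, 0, 0]])

```text
clock: 80.5
eef_pos: [513.6, -9.9, 61.5]
tool_rot: [-3.055, 0.094, 1.5]
force: [-1.6, 0.0, -1.5]
width: 8.1
```

Emit:
send_rows(rows=[[-1, 0, -0.003, 0.0003, 0], [-1, 0, -0.004, 0.0004, 0], [-1, 0, -0.004, 0.0004, 0], [-1, 0, -0.004, 0.0004, 0], [-1, 0, -0.004, 0.0004, 0]])

```text
clock: 80.92
eef_pos: [510.8, -9.8, 61.5]
tool_rot: [-3.088, 0.1, 1.502]
force: [8.7, -2.2, -10.5]
width: 7.3
```

Emit:
send_rows(rows=[[-1, 0, -0.004, 0.0004, 0], [-1, 0, -0.004, 0.0004, 0], [-1, 0, -0.004, 0.0004, 0], [-1, 0, -0.004, 0.0004, 0]])

```text
clock: 81.25
eef_pos: [510.7, -10.0, 61.6]
tool_rot: [-3.119, 0.107, 1.503]
force: [10.0, -1.0, -11.0]
width: 7.0
```

Emit:
send_rows(rows=[[-1, 0, -0.006, 0.001, 0], [-1, 0, -0.006, 0.001, 0]])

```text
clock: 81.42
eef_pos: [508.8, -9.9, 61.4]
tool_rot: [-3.138, 0.109, 1.503]
force: [11.2, -0.4, -4.3]
width: 7.0
```

Emit:
send_rows(rows=[[-1, 0, -0.007, 0.001, 0], [-1, 0, -0.007, 0.001, 0]])

```text
clock: 81.58
eef_pos: [503.0, -9.6, 61.3]
tool_rot: [3.13, 0.111, 1.504]
force: [6.0, -0.0, 4.8]
width: 7.0
```

Emit:
send_rows(rows=[[-1, 0, -0.004, 0, 0], [-1, 0, -0.004, 0, 0], [-1, 0, -0.004, 0, 0]])

```text
clock: 81.83
eef_pos: [489.1, -8.6, 61.3]
tool_rot: [3.133, 0.109, 1.505]
force: [2.1, -0.1, -0.0]
width: 6.9
```

Emit:
send_rows(rows=[[-1, 0, -0.005, 0, 0], [-1, 0, -0.005, 0, 0], [-1, 0, -0.005, 0, 0], [-1, 0, -0.005, 0, 0], [-1, 0, -0.005, 0, 0], [-1, 0, -0.005, 0, 0]])

```text
clock: 82.33
eef_pos: [454.9, -6.3, 61.3]
tool_rot: [3.135, 0.109, 1.505]
force: [2.0, -1.0, -0.2]
width: 6.8
```

```bash
python3 - <<'E'
from h import *
go(433,-3.8,60,1.5);print(read_state()["qpos"].round(3))
E
```

```text
move tx 1.0 ty -22.0 tz 1.3 roll 0.0048 at [454.9  -6.3  61.3] [3.135 0.109 1.505] F [ 2.  -1.  -0.2] w 6.8
[-0.652  0.851  0.831  2.198 -1.066  0.556  0.904]
```

Emit:
send_rows(rows=[[-1, 0, -0.003, 0, 0], [-1, 0, -0.003, 0, 0]])

```text
clock: 82.5
eef_pos: [447.3, -5.8, 61.3]
tool_rot: [3.136, 0.108, 1.505]
force: [1.7, -0.3, -1.0]
width: 7.1
```

```bash
python3 - <<'E'
from h import *
go(433,-3.8,60,1.5);print(read_state()["qpos"].round(3))
E
```

```text
move tx 1.0 ty -14.4 tz 1.3 roll 0.0045 at [447.3  -5.8  61.3] [3.136 0.108 1.505] F [ 1.7 -0.3 -1. ] w 7.1
[-0.647  0.839  0.814  2.217 -1.069  0.535  0.908]
```

Emit:
send_rows(rows=[[-1, 0, -0.003, 0, 0], [-1, 0, -0.003, 0, 0], [-1, 0, -0.003, 0, 0]])

```text
clock: 82.75
eef_pos: [437.5, -5.1, 61.3]
tool_rot: [3.135, 0.108, 1.505]
force: [1.8, -0.2, -0.7]
width: 7.3
```

Emit:
send_rows(rows=[[-1, 0, -0.003, 0, 0], [-1, 0, -0.003, 0, 0]])

```text
clock: 82.92
eef_pos: [435.3, -5.0, 61.4]
tool_rot: [3.128, 0.11, 1.504]
force: [13.4, -0.9, -16.8]
width: 6.9
```

```bash
python3 - <<'E'
from h import *
go(433,-3.8,60,1.5);print(read_state()["qpos"].round(3))
E
```

```text
move tx 1.1 ty -2.4 tz 1.4 roll 0.0043 at [435.3  -5.   61.4] [3.128 0.11  1.504] F [ 13.4  -0.9 -16.8] w 6.9
[-0.631  0.809  0.765  2.254 -1.076  0.475  0.913]
```

Emit:
send_rows(rows=[[-1, 0, 0, 0, 0], [-1, 0, 0, 0, 0], [-0.3, 0, 0, 0, 0], [0, 0, 0, 0, 0], [0, 0, 0, 0, 0], [0, 0, 0, 0, 0], [0, -0.0005, 0, -0.006, 0], [0, -0.001, 0, -0.012, 0], [0, -0.001, 0, -0.012, 0], [0, -0.001, 0, -0.012, 0], [0, -0.001, 0, -0.012, 0], [0, 0, 0, 0, 0]])

```text
clock: 83.92
eef_pos: [431.6, -4.1, 118.7]
tool_rot: [3.133, 0.111, 1.504]
force: [0.2, 0.5, 0.1]
width: 42.5
```

```bash
python3 - <<'E'
from h import *
s,p,C=wristrims(98,112,tag='w23')
print(s["qpos"].round(3));go(435,-5,220,1.5,s)
E
```

```text
comp [ 498    0  142  118 3898] [545.2  82.5] 27.7 z 103.8 [545.3  77.1] [59. 48.]
comp [ 460  182  122  104 3844] [539.2  -9.6] 27.9 z 103.9 [539.6 -10.5] [60. 61.]
comp [437 357  34  41 360] [ 530.6 -105.9] 25.4 z 104.3 [ 515.  -117.6] [23. 33.]
[-0.743  0.738  0.942  2.227 -0.891  0.613  0.772]
move tx -0.6 ty 3.5 tz -101.3 roll 0.0038 at [431.6  -4.1 118.7] [3.133 0.111 1.504] F [0.2 0.5 0.1] w 42.5
```

View pics/w23.png

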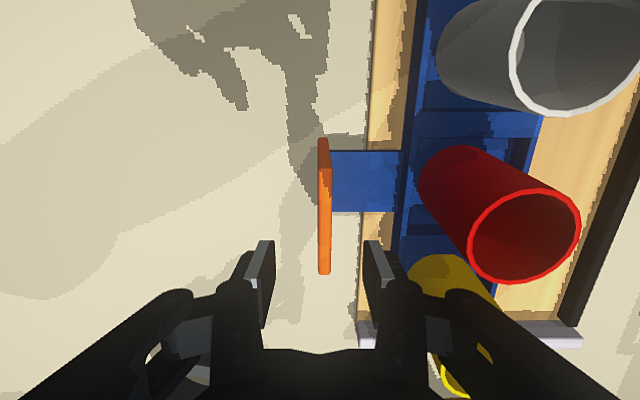

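Emit:
send_rows(rows=[[0, -0.001, 0, -0.012, 0], [0, -0.001, 0, -0.015, 0], [0, -0.001, 0, -0.015, 0], [0, -0.001, 0, -0.015, 0], [0, -0.001, 0, -0.015, 0], [0, -0.001, 0, -0.015, 0], [0, 0, 0, -0.01, 0], [0, 0, 0, 0, 0], [0, 0, 0, 0, 0], [0, 0, 0, 0, 0], [0, 0, 0, 0, 0]])

```text
clock: 84.88
eef_pos: [426.6, 2.8, 213.3]
tool_rot: [-3.139, 0.111, 1.506]
force: [0.1, -0.1, -0.4]
width: 42.5
```

```bash
python3 - <<'E'
from h import *
p=get_image("scene");cv2.imwrite("pics/s9.png",p["image"])
q=get_image("top");cv2.imwrite("pics/t9.png",q["image"])
C=cloud(p)
m=((C[...,2]>97)&(C[...,2]<112)&(C[...,0]<680)&(C[...,0]>480)&(abs(C[...,1])<150)).astype(np.uint8)
n,l,st,_=cv2.connectedComponentsWithStats(m)
for i in range(1,n):
    if st[i,4]>15: print(st[i],((C[l==i].min(0)+C[l==i].max(0))/2).round(1),np.ptp(C[l==i],axis=0).round())
# tab / brush
for qn in ["brush_grip","tape_roll_mark","oil_bottle_mark","screw_jar_mark"]:
    for r in outline_of(p,qn)[:2]:
        X=C[r["mask"]];X=X[~np.isnan(X[:,0])];zt=np.percentile(X[:,2],97);T=X[X[:,2]>zt-8]
        print(qn,round(r["score"],2),zt.round(),((T.max(0)+T.min(0))/2).round(1))
go(0,0)
E
```

```text
[282 187  20  18 115] [ 535.4 -106.2  103.5] [63. 59. 13.]
[313 197  20  20 122] [542.8 -10.  103.5] [63. 58. 13.]
[343 207  21  20 124] [547.5  83.3 104.2] [60. 58. 14.]
brush_grip 0.64 58.0 [437.2  -3.2  71.9]
brush_grip 0.59 181.0 [ 572.  -328.7  179.1]
tape_roll_mark 0.9 49.0 [ 300.6 -210.8   46. ]
oil_bottle_mark 0.58 171.0 [ 667.7 -419.7  169.2]
screw_jar_mark 0.86 89.0 [681.  436.8  85.4]
screw_jar_mark 0.56 87.0 [493.2 -51.4  92.9]
move tx -30.3 ty -425.9 tz 0.0 roll None at [427.    2.6 213.8] [-3.14   0.111  1.506] F [0.2 0.  0. ] w 42.7
```

View pics/s9.png

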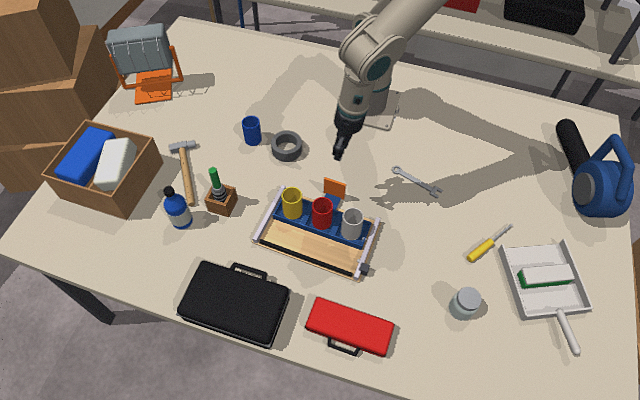

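```bash
python3 -c "
from h import *
print(finish_job())"
```

```text
the job is handed in; nothing more can be done
None
```

I finished the job and handed it in at about 85 s of the 210 s allowed; no verdict came back.

- **Cups:** All three were present. I stood yellow in pocket0, red in pocket1 and white in pocket2. None needed re-finding; I saw no cup knocked aside.
- **Push home:** I pinched the tab and pushed until the end stop resisted at about 21 N. The cups had moved about 71 mm with the rack, and they had not moved when checked again later.
- **Scrubbing:** I brushed white, then yellow, then red. Each time the brush went to the bottom, up until its tip was an estimated 7–12 mm below the rim, and down to the bottom again. Every bottom showed as a contact force; the lightest was about 3 N, on yellow's second time down, just before a last light press.
- **Brush:** It is back in its stand and upright, with its top at z of about 179 mm, the same as at the start.
- **Drawing out:** I pulled the rack until the front stop resisted at about 13 N, about 80 mm of travel.

In the last pictures all three cups stand in their pockets with rims at z of about 104 mm. The gripper was open and clear of everything. The tape roll and oil bottle measured where they had been, and the screw jar and the other bystanders looked undisturbed in the picture.

Two things did not go smoothly. The tool slowly tilted by up to 0.17 rad (about 10°) during moves. I straightened it mostly by working at the limit of the arm's reach, and allowed for the rest. Once, while carrying the clean brush towards the white cup, the tip sank to about 115 mm, near the height of the cup rims. I raised it at once; I saw no contact and the cups had not moved.

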